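Cradle the handpieces, oil ports up, and lock the bail

TASK

Get the handpieces lying on the ribbed mat ready for oiling: turn the lock knob until it clicks open so that the wire bail swings back, lay every handpiece in a bay of its own in the V-saddles of the cradle (either way round) and roll it there until its oil port faces straight up, then turn the knob back until it clicks shut and the bail holds them. Leave the brown bottle, the bur block and the grey box where they stand.

Things in the scene. Friction and masses are not known exactly. Their poses are not given: they have to be found in the camera images.
- handpiece_blue: Round handpiece, blue ring near its black rear end, white sleeve, black knurled middle, tapered steel nose; 124 mm long, 26 mm diameter (full from 47 mm behind to 43 mm ahead of the origin), about 140 g. Origin on the axis at the knurl, 60 mm from the rear end; x along the axis to the nose; z out through the oil port, a brass-rimmed hole in a dark land 25 mm behind the origin.
- handpiece_red: Round handpiece, red ring near its black rear end, white sleeve, black knurled middle, tapered steel nose; 124 mm long, 26 mm diameter (full from 47 mm behind to 43 mm ahead of the origin), about 140 g. Origin on the axis at the knurl, 60 mm from the rear end; x along the axis to the nose; z out through the oil port, a brass-rimmed hole in a dark land 25 mm behind the origin.
- handpiece_green: Round handpiece, green ring near its black rear end, white sleeve, black knurled middle, tapered steel nose; 124 mm long, 26 mm diameter (full from 47 mm behind to 43 mm ahead of the origin), about 140 g. Origin on the axis at the knurl, 60 mm from the rear end; x along the axis to the nose; z out through the oil port, a brass-rimmed hole in a dark land 25 mm behind the origin.
- handpiece_yellow: Round handpiece, yellow ring near its black rear end, white sleeve, black knurled middle, tapered steel nose; 124 mm long, 26 mm diameter (full from 47 mm behind to 43 mm ahead of the origin), about 140 g. Origin on the axis at the knurl, 60 mm from the rear end; x along the axis to the nose; z out through the oil port, a brass-rimmed hole in a dark land 25 mm behind the origin.
- cradle: Fixed cradle: 12 mm thick base plate, six blue 90-degree V-saddles in a row along y (two a bay, 104 mm high, 46 mm wide), a grey lock housing at the +y end. Origin at worktop height under the middle bay; x away from the robot, y left along the row, z up. Bays at y = +138, 0, -138 mm. Wire bail on a shaft at x = 45 mm, 60 mm up.
- bay_left (a point): Left bay, next to the lock housing, which begins 67 mm from it along +y: where the axis of a handpiece lying in it (along the cradle's y) crosses the bay's centre, 105 mm above the worktop; axes as the cradle's. In each bay the saddles, 11 mm thick, stand 32 mm either side of this point; between them, from x = -35 to +38 mm, nothing is higher than 12 mm: room for fingers, upright or leaning.
- bay_mid (a point): Middle bay: the same point and layout as the left bay.
- bay_right (a point): Right bay: the same point and layout as the left bay.
- lock_knob (a joint): Lock knob on the housing, rad. 0 = shut (white pointer at green dot): a wire loop lies over each bay, 2 mm above a handpiece. 1.2 = open (red dot; anticlockwise from above): the bail, geared to the knob, lies behind the row, under 50 mm high, out to x = 125 mm. Clicks over at 0.6 (peak 0.2 N m), springs back if let go before. Swinging loops rise to 142 mm.
- knob_grip (a point): Centre of the lock knob's grip bar, 122 mm above the worktop, on the knob's vertical axis. The bar is 46 mm long (along this point's x), 14 mm thick (along y), from 104 to 133 mm above the worktop; the housing below is 95 mm high. z up.
- rest_mat: Fixed green ribbed silicone mat, 150 x 290 x 2 mm, on which the handpieces start, lying roughly along its x with their axes 15 mm above the worktop, one between two ribs at most. Ribs along x every 68 mm, 8 mm across, tops 8 mm above the worktop. Origin at worktop height under its middle; x away from the robot.
- pin_drill: Fixed pin drill behind the handpieces: an upright grey machine about 210 mm deep and 190 mm wide with its front face 107 mm nearer the robot than this origin (on the worktop, under its middle); body 190 mm high, black ring to 250 mm, and over it a column with an arm up to 385 mm. Keep the arm clear of it.
- oil_bottle: Bystander: brown oil bottle with a black cap, 40 mm across, 79 mm tall, behind the cradle. Origin under its centre.
- bur_block: Bystander: aluminium block with coloured burs, 34 x 70 x 52 mm, behind the cradle. Origin under its centre.
- disc_box: Bystander: flat grey cardboard box, 49 x 85 x 26 mm, behind the bottle. Origin under its centre.

How it is judged:
On the way, in this order (a step that is already met when the one before it is completed fails the run):
1. the knob is clicked open and the bail laid back (value of joint lock_knob above 1.05 rad), for 0.2 s.
2. every handpiece lies released in a bay with its oil port up, the bail still open (value of joint lock_knob above 1.05 rad and angle between each of handpiece_blue, handpiece_red, handpiece_green, handpiece_yellow's own z axis and vertical below 0.25 rad and x of handpiece_blue in the frame of cradle between -0.006 and 0.006 m and z of handpiece_blue in the frame of cradle between 0.1 and 0.11 m and (y of handpiece_blue in the frame of cradle between 0.118 and 0.158 m or y of handpiece_blue in the frame of cradle between -0.02 and 0.02 m or y of handpiece_blue in the frame of cradle between -0.158 and -0.118 m) and linear speed of each of handpiece_blue, handpiece_red, handpiece_green, handpiece_yellow below 0.02 m/s and angular speed of each of handpiece_blue, handpiece_red, handpiece_green, handpiece_yellow below 0.3 rad/s and contact force between the fingers and handpiece_blue below 0.5 N and x of handpiece_red in the frame of cradle between -0.006 and 0.006 m and z of handpiece_red in the frame of cradle between 0.1 and 0.11 m and (y of handpiece_red in the frame of cradle between 0.118 and 0.158 m or y of handpiece_red in the frame of cradle between -0.02 and 0.02 m or y of handpiece_red in the frame of cradle between -0.158 and -0.118 m) and contact force between the fingers and handpiece_red below 0.5 N and x of handpiece_green in the frame of cradle between -0.006 and 0.006 m and z of handpiece_green in the frame of cradle between 0.1 and 0.11 m and (y of handpiece_green in the frame of cradle between 0.118 and 0.158 m or y of handpiece_green in the frame of cradle between -0.02 and 0.02 m or y of handpiece_green in the frame of cradle between -0.158 and -0.118 m) and contact force between the fingers and handpiece_green below 0.5 N and x of handpiece_yellow in the frame of cradle between -0.006 and 0.006 m and z of handpiece_yellow in the frame of cradle between 0.1 and 0.11 m and (y of handpiece_yellow in the frame of cradle between 0.118 and 0.158 m or y of handpiece_yellow in the frame of cradle between -0.02 and 0.02 m or y of handpiece_yellow in the frame of cradle between -0.158 and -0.118 m) and contact force between the fingers and handpiece_yellow below 0.5 N), for 0.2 s.
3. the knob is clicked shut and the bail lies over the handpieces (value of joint lock_knob below 0.12 rad), for 0.2 s.
At the end, for the whole second after the job is handed in: Every handpiece present lies at rest in the V-saddles of a bay (within 20 mm of its centre along the row, 6 mm across, 5 mm in height), either way round, its oil port within 0.25 rad (14 degrees) of straight up; the lock knob is clicked shut (below 0.12 rad) (value of joint lock_knob below 0.12 rad and angle between each of handpiece_blue, handpiece_red, handpiece_green, handpiece_yellow's own z axis and vertical below 0.25 rad and x of handpiece_blue in the frame of cradle between -0.006 and 0.006 m and z of handpiece_blue in the frame of cradle between 0.1 and 0.11 m and (y of handpiece_blue in the frame of cradle between 0.118 and 0.158 m or y of handpiece_blue in the frame of cradle between -0.02 and 0.02 m or y of handpiece_blue in the frame of cradle between -0.158 and -0.118 m) and linear speed of each of handpiece_blue, handpiece_red, handpiece_green, handpiece_yellow below 0.02 m/s and angular speed of each of handpiece_blue, handpiece_red, handpiece_green, handpiece_yellow below 0.3 rad/s and contact force between the fingers and handpiece_blue below 0.5 N and x of handpiece_red in the frame of cradle between -0.006 and 0.006 m and z of handpiece_red in the frame of cradle between 0.1 and 0.11 m and (y of handpiece_red in the frame of cradle between 0.118 and 0.158 m or y of handpiece_red in the frame of cradle between -0.02 and 0.02 m or y of handpiece_red in the frame of cradle between -0.158 and -0.118 m) and contact force between the fingers and handpiece_red below 0.5 N and x of handpiece_green in the frame of cradle between -0.006 and 0.006 m and z of handpiece_green in the frame of cradle between 0.1 and 0.11 m and (y of handpiece_green in the frame of cradle between 0.118 and 0.158 m or y of handpiece_green in the frame of cradle between -0.02 and 0.02 m or y of handpiece_green in the frame of cradle between -0.158 and -0.118 m) and contact force between the fingers and handpiece_green below 0.5 N and x of handpiece_yellow in the frame of cradle between -0.006 and 0.006 m and z of handpiece_yellow in the frame of cradle between 0.1 and 0.11 m and (y of handpiece_yellow in the frame of cradle between 0.118 and 0.158 m or y of handpiece_yellow in the frame of cradle between -0.02 and 0.02 m or y of handpiece_yellow in the frame of cradle between -0.158 and -0.118 m) and contact force between the fingers and handpiece_yellow below 0.5 N); the robot touches nothing.
It fails at once if the brown bottle, the bur block or the grey box is shifted more than 25 mm (distance of any of oil_bottle, bur_block, disc_box from where it was at the start of the episode above 0.025 m).
It fails at once if a handpiece is dropped off the worktop (height (world z) of any of handpiece_blue, handpiece_red, handpiece_green, handpiece_yellow below -0.05 m).
Of handpiece_blue, handpiece_red, handpiece_green, handpiece_yellow only 2 to 3 are there at a start; the rules pass over those that are not, and their reading is None.
At some moment in a run one of handpiece_blue, handpiece_red, handpiece_green, handpiece_yellow may be knocked a few centimetres aside while the robot is not near it.
Once in a run the grip may slacken for a moment while it holds something.
It also fails if it takes over 210 s, if anything falls off the work surface, if the arm or the gripper's body presses on something with over 40 N, if the wrist force passes 120 N, or if a joint passes its speed limit or range.

ROBOT

A 6-joint arm with a two-finger parallel gripper is mounted at the origin on a cart in front of the work surface, level with it; the furniture and walls round the work are solid. World frame = base frame: x ahead of the robot, y to its left, z up, the work surface at z = 0. Lengths are in m, angles in rad, forces in N, time in s.
With the tool pointing down it reaches from about 0.375 to 0.975 m from the base axis. Payload 3.8 kg.
Tool frame: the origin (TCP) lies midway between the tips of the shut fingers; the grasp point (between the pads) lies 19 mm behind it; z points along the fingers, y is the line along which they close (so a half turn about z gives the same grasp; the last joint's range is limited). The gripper opens to 85 mm and grips with 20 to 120 N. Pads are 22 mm wide; open, the fingers measure 114 mm over their backs; the gripper's body (76 mm by 85 mm) begins 54 mm behind the grasp point. The pads swing forward as they close: fully open they stand 13 mm farther back than shut.
Start: joints at [-1.175, 0.264, 1.604, -0, 1.274, -0.037], TCP at [0.283, -0.613, 0.231] pointing down, gripper open.
Joint ranges: [-2.63, 2.63], [-0.94, 2.18], [0.31, 2.57], [-1.31, 4.45], [0, 2.66], [-2.55, 2.55]. Speed limits (rad/s): [2.57, 2.57, 3.14, 3.14, 3.14, 3.14].

INTERFACE

Orientations are given as a 3x3 rotation matrix whose columns are the frame's x, y, z axes.
In Python, from plant import * gives the robot as it stands.
- The arm moves only by the tool drive_tool, never from a script. Its argument "motion" is a list of rows, each an object of numbers: "dx", "dy", "dz": the shift along the tool's x, y, z in m; "roll": the turn about the tool's z in rad; "grip": the closure in counts, from 0 (fully open) to 255 (shut). In form: [{"dx": .., "dy": .., "dz": .., "roll": .., "grip": ..}, ...]. A call has 1 to 5 rows; each row is the pose to reach, as a shift and turn from the pose commanded when the call began, along the tool's axes at that moment; what a row does not reach only later rows make up. A row lasts 1/12 s, in which the tool goes at most 41.7 mm and 7.16 degrees, less where a joint would pass 70% of its speed; a pose out of reach is approached as far as the arm can. A call with a gripper value outside its range is refused whole. The fingers move at their own pace and stop on an object; "newtons" is the grip in N (left out, the last holds). Time passes only in rows, so rows that repeat a pose let the fingers close. It gives the time, the measured TCP pose, the force, the opening and the grip force at its end, in the units of the state.
- read_state(): the state, without advancing time (a new reading comes with each control period).
- snapshot(name): name is "scene" or "top"; returns (picture, depth): 384x512x3 uint8, red, green, blue; 384x512 float32, m along the optical axis (not along the pixel's ray), 0 where there is no reading.
- camera_info(name): a dict with "camera_matrix" (3x3 intrinsics, pixels), "R" (3x3) and "t" (3): a world point X has camera coordinates R X + t. Camera axes: x right, y down, z forward; pixel columns grow to the right and rows downward; lengths in m; the calibration is good to about 2 mm. A picture is of the moment at which its call begins. camera_info takes no time and is no camera call.
- job_done(): hands the job in; it is judged then, once.
The state is a dict: "clock": time; "joint_positions": joint angles; "qvel": joint speeds; "effort": joint torques, N m; "tcp_pos": TCP position; "tcp_rot": TCP orientation; "ft_force": force on the tool from outside, world axes, zero at the start; "moment": the same for the moment, N m; "finger_gap": finger opening in m; "finger_force": force on a finger pad.
Only numpy, scipy, OpenCV 4.12 (cv2) and the standard library are available. Lean on these libraries where they do the work, as an engineer would, in place of code of your own. Each camera call takes 0.05 s, during which the arm holds its last target. There are 200 camera calls.

## Working session

There is one attempt and no reset: what is moved stays moved. The work goes in short steps, Python scripts to look and compute and a tool call to move; the robot and the scene stay as the last step left them, time stands still between calls to the robot, and variables do not carry over. Pictures are saved under pics/ and viewed, at most 14 in all, crops included, and the job is handed in when it is done.

Besides the shell and the picture viewer there is one more tool, called after ">>>" as a command line: name --argument value ..., lists and objects as JSON in quotes. drive_tool: Moves the arm, as the interface text tells. Its arguments: {"type":"object","properties":{"motion":{"type":"array","items":{"type":"object","properties":{"dx":{"type":"number"},"dy":{"type":"number"},"dz":{"type":"number"},"roll":{"type":"number"},"grip":{"type":"number"}}}},"newtons":{"type":"number"}},"required":["motion"]}

```bash
mkdir -p pics; ls
python3 - <<'E'
from plant import *
import cv2,numpy as np
for n in("scene","top"):
    p,d=snapshot(n); np.save(f"pics/{n}0.npy",d); cv2.imwrite(f"pics/{n}0.png",p[:,:,::-1])
    c=camera_info(n); print(n,c)
s=read_state(); print(s)
E
```

```text
pics
scene {'camera_matrix': array([[357.78431401,   0.        , 255.13571061],
       [  0.        , 357.78431401, 192.92420684],
       [  0.        ,   0.        ,   1.        ]]), 'R': array([[-0.90408843, -0.42660234, -0.02519053],
       [-0.1937914 ,  0.46180771, -0.865551  ],
       [ 0.38087926, -0.77765294, -0.50018687]]), 't': array([0.51374288, 0.2199369 , 0.83426008])}
top {'camera_matrix': array([[392.16917963,   0.        , 254.32392436],
       [  0.        , 392.16917963, 188.56229596],
       [  0.        ,   0.        ,   1.        ]]), 'R': array([[-0.07160192, -0.99743262, -0.00115794],
       [-0.97482912,  0.07022495, -0.2116049 ],
       [ 0.21114294, -0.01402252, -0.97735461]]), 't': array([0.02230652, 0.61842329, 1.23467491])}
{'clock': 0.1, 'joint_positions': array([-1.17491728e+00,  2.64704094e-01,  1.60524113e+00,  1.44680327e-05,
        1.27370299e+00, -3.69435051e-02]), 'qvel': array([ 0.00120047, -0.00191209, -0.00359766, -0.00109479, -0.00179176,
       -0.00110394]), 'effort': array([ 7.72671283e-04, -5.16705894e+01, -3.68589520e+01, -3.93447408e-05,
        6.33816817e-03,  3.39980886e-06]), 'tcp_pos': array([ 0.28283895, -0.61215488,  0.23006682]), 'tcp_rot': array([[ 9.07787309e-01,  4.19430082e-01, -7.79898466e-04],
       [ 4.19430798e-01, -9.07785321e-01,  1.90191087e-03],
       [ 8.97382554e-05, -2.05364399e-03, -9.99997887e-01]]), 'ft_force': array([-0.54867545,  0.71903871, -0.47083613]), 'moment': array([0.01889995, 0.02541118, 0.03178441]), 'finger_force': 0.0, 'finger_gap': 0.08531616187259414}
```

View pics/scene0.png

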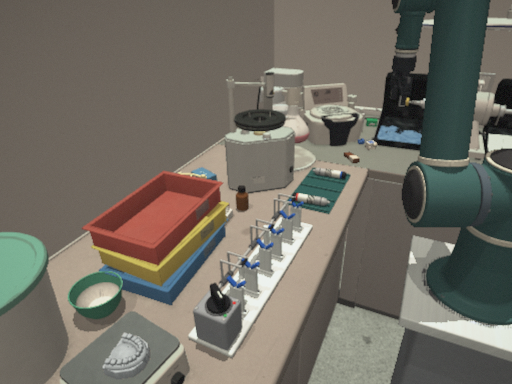

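View pics/top0.png

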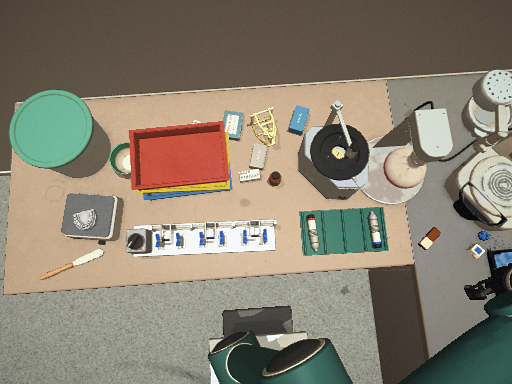

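The top view shows the cradle with the knob at about (138,241), the mat at (343,232), and two handpieces: red ring at (313,233) and blue ring at (375,228). The scene view shows the same two. Next I'll enlarge and measure.

```bash
cat > h.py <<'E'
from plant import *
import cv2,numpy as np
def cast(n,uv,z):
    c=camera_info(n);R=c["R"];C=-R.T@c["t"]
    uv=np.atleast_2d(np.asarray(uv,float))
    d=np.c_[uv,np.ones(len(uv))]@np.linalg.inv(c["camera_matrix"]).T@R
    return C+d*((z-C[2])/d[:,2])[:,None]
def proj(n,X):
    c=camera_info(n);q=(np.atleast_2d(X)@c["R"].T+c["t"])@c["camera_matrix"].T
    return q[:,:2]/q[:,2:]
def pts(n,d):
    v,u=np.mgrid[:384,:512];c=camera_info(n)
    q=np.stack([u*d,v*d,d],-1)@np.linalg.inv(c["camera_matrix"]).T
    return (q-c["t"])@c["R"]
def crop(p,x0,x1,y0,y1,k):
    return cv2.resize(p[y0:y1,x0:x1,::-1],None,fx=k,fy=k,interpolation=cv2.INTER_CUBIC)
E
python3 - <<'E'
from h import *
for n in("scene","top"): print(n,-camera_info(n)["R"].T@camera_info(n)["t"])
p=cv2.imread("pics/top0.png");d=np.load("pics/top0.npy");X=pts("top",d)
a=cv2.resize(p[200:270,120:290],None,fx=4.7,fy=4.7,interpolation=cv2.INTER_CUBIC)
b=cv2.resize(p[200:260,292:396],None,fx=5,fy=5,interpolation=cv2.INTER_CUBIC)
s=cv2.imread("pics/scene0.png")
c=cv2.resize(s[160:215,280:355],None,fx=3.6,fy=4.5,interpolation=cv2.INTER_CUBIC)
o=np.zeros((630,799,3),np.uint8);
o[:270,:799]=cv2.resize(a,(799,270)) ;o[275:575,:520]=b
c=cv2.resize(c,(270,248));o[275:523,525:795]=c
cv2.imwrite("pics/c1.png",o[:590])
hsv=cv2.cvtColor(p,cv2.COLOR_BGR2HSV)
# white plate by depth 12mm
m=(abs(X[...,2]-.012)<.006)&(hsv[...,1]<60)&(hsv[...,2]>140);m[:200]=0;m[270:]=0;m[:,:120]=0;m[:,290:]=0
v,u=np.nonzero(m);r=cv2.minAreaRect(np.c_[u,v].astype(np.float32));print("plate",r,cast("top",cv2.boxPoints(r),.012))
# mat
m=(hsv[...,0]>70)&(hsv[...,0]<100)&(hsv[...,1]>90)&(hsv[...,2]<140);m[:195]=0;m[262:]=0;m[:,:292]=0;m[:,396:]=0
v,u=np.nonzero(m);r=cv2.minAreaRect(np.c_[u,v].astype(np.float32));print("mat",r,cast("top",cv2.boxPoints(r),.002))
# knob: points higher than .1
m=(X[...,2]>.122)&(X[...,2]<.145)&(d>0);m[:205]=0;m[270:]=0;m[:,:120]=0;m[:,165:]=0
print("knob",m.sum(),X[m].mean(0))
m=(X[...,2]>.085)&(X[...,2]<.1)&(d>0);m[:205]=0;m[270:]=0;m[:,:120]=0;m[:,160:]=0
print("housing",m.sum(),X[m].min(0),X[m].max(0))
# blue
m=(hsv[...,0]>95)&(hsv[...,0]<130)&(hsv[...,1]>120);m[:215]=0;m[265:]=0;m[:,:150]=0;m[:,290:]=0
k,l,st,ce=cv2.connectedComponentsWithStats(m.astype(np.uint8))
for i in range(1,k):
    if st[i,4]>5:print(ce[i],st[i,4],X[l==i].mean(0),X[l==i][:,2].max())
# handpieces
m=(X[...,2]>.014)&(d>0);m[:200]=0;m[262:]=0;m[:,:298]=0;m[:,392:]=0
k,l,st,ce=cv2.connectedComponentsWithStats(m.astype(np.uint8))
for i in range(1,k):
    if st[i,4]>20:
        q=X[l==i][:,:2];w,V=np.linalg.eigh(np.cov(q.T));t=(q-q.mean(0))@V[:,1]
        print("hp",ce[i],st[i],q.mean(0),V[:,1],t.min(),t.max(),X[l==i][:,2].max())
E
```

```text
scene [0.18933851 0.76636016 0.62059399]
top [ 0.34376132 -0.00386624  1.33760244]
plate ((197.41488647460938, 236.84718322753906), (157.00204467773438, 54.143489837646484), 7.315525531768799) [[ 0.44128188  0.45347953  0.012     ]
 [ 0.62244766  0.43034074  0.012     ]
 [ 0.51514702 -0.09778651  0.012     ]
 [ 0.33900846 -0.05995821  0.012     ]]
mat ((343.3465576171875, 230.89137268066406), (43.51301956176758, 85.38182067871094), 86.633544921875) [[ 0.53998218 -0.17205059  0.002     ]
 [ 0.53627823 -0.46688162  0.002     ]
 [ 0.38854761 -0.45445308  0.002     ]
 [ 0.39252355 -0.16647318  0.002     ]]
knob 113 [0.47401025 0.33701208 0.13066225]
housing 315 [0.43715954 0.28970861 0.08535872] [0.51027122 0.39560382 0.09993936]
[264.61538462 231.69230769] 13 [ 0.4702672  -0.0441262   0.09703845] 0.10359238442746421
[221.  233.5] 18 [0.4742317  0.09354875 0.0992126 ] 0.10906368697017911
[244.125 232.25 ] 16 [0.47306663 0.02058232 0.09788215] 0.10547591901001767
[177.41025641 239.        ] 39 [0.46385713 0.22565141 0.12860954] 1.3376024409459975
[200.94117647 234.64705882] 17 [0.47523161
[... 160 characters left out ...]
.01935102 0.09745312] 0.10559803252117589
[265.  238.5] 18 [ 0.44885173 -0.04368275  0.09711961] 0.10503233690258978
[201.05882353 241.64705882] 17 [0.45339639 0.15757332 0.09759395] 0.10461506347652429
[221.05882353 240.64705882] 17 [0.45210892 0.09477733 0.09649975] 0.1047711217788451
[157.26315789 243.42105263] 19 [0.45781162 0.29526252 0.09667084] 0.10454046448507603
hp [374.84074074 230.15555556] [369 211  13  37 270] [ 0.45654055 -0.41493421] [-0.99947573 -0.03237703] -0.06637711190525 0.0570926921462892 0.03576539466335714
hp [312.91666667 231.5719697 ] [307 214  12  37 264] [ 0.46663582 -0.20765893] [-0.99799257 -0.06333106] -0.05983537353194469 0.0618529100678403 0.03433025668992694
```

View pics/c1.png

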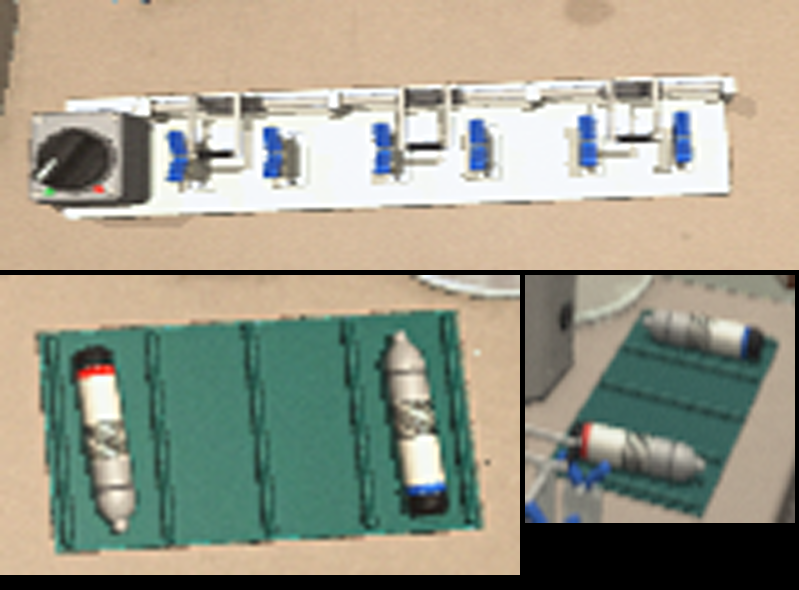

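The crops show the knob's black disc at about (136,241), with its pointer at the green dot (lower left) and the red dot at lower right. No port faces up on red or blue, so both are turned down or sideways. I'll refine the knob position and add a move planner.

```bash
cat >> h.py <<'E'
def delta(target,yaw_y=None):
    """tool-axis shift to world target; roll so that tool y axis has given yaw (deg), nearest half turn unless 'exact'"""
    s=read_state();R=s["tcp_rot"];e=R.T@(np.array(target)-s["tcp_pos"])
    cur=np.degrees(np.arctan2(R[1,1],R[0,1]))
    r=None
    if yaw_y is not None: r=-((yaw_y-cur+180)%360-180)
    print("t=%.1f"%s["clock"],"tcp",s["tcp_pos"].round(4),"yawY %.1f"%cur,"q6 %.2f"%s["joint_positions"][5],"-> d",e.round(4),"roll deg",r,"rad",None if r is None else round(np.radians(r),3),"gap %.3f F %.1f"%(s["finger_gap"],s["finger_force"]),s["ft_force"].round(1))
E
python3 - <<'E'
from h import *
p=cv2.imread("pics/top0.png");d=np.load("pics/top0.npy");X=pts("top",d)
g=p.max(2)
m=(g<70)&(X[...,2]>.097)&(X[...,2]<.15);m[:220]=0;m[262:]=0;m[:,:122]=0;m[:,156:]=0
k,l,st,ce=cv2.connectedComponentsWithStats(m.astype(np.uint8));i=1+st[1:,4].argmax()
print(ce[i],st[i],X[l==i].mean(0),X[l==i].min(0),X[l==i].max(0))
mm=(l==i)&(X[...,2]>.12);print("top bar",mm.sum(),X[mm].mean(0)); q=X[mm][:,:2];w,V=np.linalg.eigh(np.cov(q.T));print(V[:,1],w**.5)
hsv=cv2.cvtColor(p,cv2.COLOR_BGR2HSV)
for nm,mk in(("g",(hsv[...,0]>45)&(hsv[...,0]<75)&(hsv[...,1]>120)),("r",((hsv[...,0]<6)|(hsv[...,0]>174))&(hsv[...,1]>120))):
    mk[:225]=0;mk[262:]=0;mk[:,:122]=0;mk[:,156:]=0
    v,u=np.nonzero(mk);print(nm,u.mean(),v.mean(),cast("top",[u.mean(),v.mean()],.095))
h=(X[...,2]>.088)&(X[...,2]<.1);h[:220]=0;h[262:]=0;h[:,:118]=0;h[:,153:]=0
v,u=np.nonzero(h);r=cv2.minAreaRect(np.c_[u,v].astype(np.float32));print("housing",cast("top",[r[0]],.095),cast("top",cv2.boxPoints(r),.095))
delta((.47,-.2,.3),46);
E
```

```text
[135.1910828  241.04458599] [127 234  16  15 157] [0.46814706 0.35843731 0.11669396] [0.44765417 0.34058667 0.09820986] [0.48917103 0.38562068 0.13907143]
top bar 63 [0.47145425 0.35963302 0.13179588]
[-0.86248748  0.50607841] [0.00478685 0.01267541]
g 130.0 249.0 [[0.44666724 0.3813733  0.095     ]]
r 140.5 248.5 [[0.44586158 0.3484777  0.095     ]]
housing [[0.47347535 0.36236275 0.095     ]] [[0.5137234  0.39373349 0.095     ]
 [0.50916822 0.33039521 0.095     ]
 [0.43374504 0.33139556 0.095     ]
 [0.43823749 0.39392277 0.095     ]]
t=0.1 tcp [ 0.2828 -0.6122  0.2301] yawY -65.2 q6 -0.04 -> d [ 0.3428 -0.2958 -0.0693] roll deg -111.20133273764009 rad -1.941 gap 0.085 F 0.0 [-0.5  0.7 -0.5]
```

>>> drive_tool --motion '[{"dx": 0.114,"dy": -0.099,"dz": -0.023,"grip": 0},{"dx": 0.114,"dy": -0.099,"dz": -0.023,"grip": 0},{"dx": 0.114,"dy": -0.099,"dz": -0.023,"grip": 0},{"dx": 0.114,"dy": -0.099,"dz": -0.023,"grip": 0}]'

```text
schema error: expected keys dx, dy, dz, roll, grip
```

>>> drive_tool --motion '[{"dx": 0.114,"dy": -0.099,"dz": -0.023},{"dx": 0.114,"dy": -0.099,"dz": -0.023},{"dx": 0.114,"dy": -0.099,"dz": -0.023},{"dx": 0.114,"dy": -0.099,"dz": -0.023}]'

```text
schema error: expected keys dx, dy, dz, roll, grip
```

>>> drive_tool --motion '[{"dx": 0.114,"dy": -0.099,"dz": -0.023,"roll": -0.5},{"dx": 0.114,"dy": -0.099,"dz": -0.023,"roll": -0.5},{"dx": 0.114,"dy": -0.099,"dz": -0.023,"roll": -0.5},{"dx": 0.114,"dy": -0.099,"dz": -0.023,"roll": -0.5},{"dx": 0.114,"dy": -0.099,"dz": -0.023,"roll": -0.5}]'

```text
schema error: expected keys dx, dy, dz, roll, grip
```

>>> drive_tool --motion '[{"roll": -0.6},{"roll": -0.6},{"roll": -0.6},{"roll": -0.6},{"roll": -0.6}]'

```text
schema error: expected keys dx, dy, dz, roll, grip
```

>>> drive_tool --motion '[{"roll": -0.6},{"roll": -0.6},{"roll": -0.6},{"roll": -0.6},{"roll": -0.6}]'

```text
schema error: expected keys dx, dy, dz, roll, grip
```

```bash
python3 -c "
from h import *
delta((.472,.3615,.2),54)"
```

```text
t=0.1 tcp [ 0.2828 -0.6122  0.2301] yawY -65.2 q6 -0.04 -> d [ 0.5801 -0.8045  0.0318] roll deg -119.20133273764009 rad -2.08 gap 0.085 F 0.0 [-0.5  0.7 -0.5]
```

All five keys are required in every row.

>>> drive_tool --motion '[{"dx": 0.04,"dy": -0.03,"dz": -0.01,"roll": 0,"grip": 0},{"dx": 0.114,"dy": -0.099,"dz": -0.023,"roll": 0,"grip": 0},{"dx": 0.114,"dy": -0.099,"dz": -0.023,"roll": 0,"grip": 0},{"dx": 0.114,"dy": -0.099,"dz": -0.023,"roll": 0,"grip": 0}]'

```text
clock: 0.43
tcp_pos: [0.3458, -0.472, 0.254]
tcp_rot: [[0.908, 0.42, 0.0], [0.42, -0.908, 0.002], [0.001, -0.002, -1.0]]
ft_force: [0.9, 0.2, 0.1]
finger_gap: 0.0856
finger_force: 0.0
```

>>> drive_tool --motion '[{"dx": 0.114,"dy": -0.099,"dz": -0.023,"roll": 0,"grip": 0},{"dx": 0.114,"dy": -0.099,"dz": -0.023,"roll": 0,"grip": 0},{"dx": 0.114,"dy": -0.099,"dz": -0.023,"roll": 0,"grip": 0},{"dx": 0.114,"dy": -0.099,"dz": -0.023,"roll": 0,"grip": 0}]'

```text
clock: 0.77
tcp_pos: [0.4078, -0.3342, 0.2775]
tcp_rot: [[0.907, 0.42, 0.0], [0.42, -0.907, 0.001], [0.001, -0.001, -1.0]]
ft_force: [0.6, -0.3, -1.0]
finger_gap: 0.0856
finger_force: 0.0
```

>>> drive_tool --motion '[{"dx": 0.114,"dy": -0.099,"dz": -0.023,"roll": -0.5,"grip": 0},{"dx": 0.114,"dy": -0.099,"dz": -0.023,"roll": -0.5,"grip": 0},{"dx": 0.114,"dy": -0.099,"dz": -0.023,"roll": -0.5,"grip": 0},{"dx": 0.114,"dy": -0.099,"dz": -0.023,"roll": -0.5,"grip": 0},{"dx": 0.114,"dy": -0.099,"dz": -0.023,"roll": -0.5,"grip": 0}]'

```text
clock: 1.18
tcp_pos: [0.4709, -0.1954, 0.3012]
tcp_rot: [[0.588, 0.809, 0.002], [0.809, -0.588, 0.002], [0.003, 0.001, -1.0]]
ft_force: [-0.1, -2.0, -0.5]
finger_gap: 0.0851
finger_force: 0.0
```

>>> drive_tool --motion '[{"dx": 0,"dy": 0,"dz": 0,"roll": -0.6,"grip": 0},{"dx": 0,"dy": 0,"dz": 0,"roll": -0.6,"grip": 0},{"dx": 0,"dy": 0,"dz": 0,"roll": -0.6,"grip": 0},{"dx": 0,"dy": 0,"dz": 0,"roll": -0.6,"grip": 0},{"dx": 0,"dy": 0,"dz": 0,"roll": -0.6,"grip": 0}]'

```text
clock: 1.6
tcp_pos: [0.4684, -0.2002, 0.2996]
tcp_rot: [[0.034, 0.999, -0.001], [0.999, -0.034, 0.0], [0.0, -0.001, -1.0]]
ft_force: [0.4, 0.1, 0.0]
finger_gap: 0.0852
finger_force: 0.0
```

```bash
python3 -c "
from h import *
delta((.472,.3615,.2),54)"
```

```text
t=1.6 tcp [ 0.4684 -0.2002  0.2996] yawY -1.9 q6 -0.42 -> d [ 0.5615 -0.0152  0.0996] roll deg -55.93043020088459 rad -0.976 gap 0.085 F 0.0 [0.4 0.1 0. ]
```

>>> drive_tool --motion '[{"dx": 0.2,"dy": -0.005,"dz": 0,"roll": 0,"grip": 0},{"dx": 0.2,"dy": -0.005,"dz": 0,"roll": 0,"grip": 0},{"dx": 0.2,"dy": -0.005,"dz": 0,"roll": 0,"grip": 0},{"dx": 0.2,"dy": -0.005,"dz": 0,"roll": 0,"grip": 0},{"dx": 0.2,"dy": -0.005,"dz": 0,"roll": 0,"grip": 0}]'

```text
clock: 2.02
tcp_pos: [0.4709, 0.0019, 0.2998]
tcp_rot: [[0.04, 0.999, -0.001], [0.999, -0.04, 0.0], [0.0, -0.001, -1.0]]
ft_force: [-0.2, 0.4, 0.3]
finger_gap: 0.0854
finger_force: 0.0
```

>>> drive_tool --motion '[{"dx": 0.2,"dy": -0.005,"dz": 0,"roll": 0,"grip": 0},{"dx": 0.2,"dy": -0.005,"dz": 0,"roll": 0,"grip": 0},{"dx": 0.2,"dy": -0.005,"dz": 0,"roll": 0,"grip": 0},{"dx": 0.2,"dy": -0.005,"dz": 0,"roll": 0,"grip": 0},{"dx": 0.2,"dy": -0.005,"dz": 0,"roll": 0,"grip": 0}]'

```text
clock: 2.43
tcp_pos: [0.4737, 0.2024, 0.2998]
tcp_rot: [[0.039, 0.999, -0.0], [0.999, -0.039, 0.0], [-0.0, -0.0, -1.0]]
ft_force: [0.4, -1.0, -0.0]
finger_gap: 0.0855
finger_force: 0.0
```

>>> drive_tool --motion '[{"dx": 0.161,"dy": -0.005,"dz": 0.1,"roll": -0.5,"grip": 0},{"dx": 0.161,"dy": -0.005,"dz": 0.1,"roll": -0.5,"grip": 0},{"dx": 0.161,"dy": -0.005,"dz": 0.1,"roll": -0.5,"grip": 0},{"dx": 0.161,"dy": -0.005,"dz": 0.1,"roll": -0.5,"grip": 0},{"dx": 0.161,"dy": -0.005,"dz": 0.1,"roll": -0.5,"grip": 0}]'

```text
clock: 2.85
tcp_pos: [0.4739, 0.3632, 0.1964]
tcp_rot: [[-0.45, 0.893, -0.004], [0.893, 0.45, -0.002], [0.0, -0.004, -1.0]]
ft_force: [-0.2, -0.6, -0.4]
finger_gap: 0.0855
finger_force: 0.0
```

>>> drive_tool --motion '[{"dx": 0,"dy": 0,"dz": 0,"roll": -0.476,"grip": 0},{"dx": 0,"dy": 0,"dz": 0,"roll": -0.476,"grip": 0},{"dx": 0,"dy": 0,"dz": 0,"roll": -0.476,"grip": 0},{"dx": 0,"dy": 0,"dz": 0,"roll": -0.476,"grip": 0},{"dx": 0,"dy": 0,"dz": 0,"roll": -0.476,"grip": 0}]'

```text
clock: 3.27
tcp_pos: [0.4754, 0.3606, 0.1993]
tcp_rot: [[-0.807, 0.591, -0.001], [0.591, 0.807, -0.001], [0.0, -0.002, -1.0]]
ft_force: [-0.5, 0.1, -0.5]
finger_gap: 0.085
finger_force: 0.0
```

```bash
python3 -c "
from h import *
delta((.472,.3615,.106),54)"
```

```text
t=3.3 tcp [0.4754 0.3606 0.1993] yawY 53.8 q6 -0.33 -> d [ 0.0033 -0.0012  0.0933] roll deg -0.20503512555796988 rad -0.004 gap 0.085 F 0.0 [-0.5  0.1 -0.5]
```

Descend, close on the bar, then turn 1.2 rad anticlockwise.

>>> drive_tool --motion '[{"dx": 0.003,"dy": -0.001,"dz": 0.04,"roll": 0,"grip": 0},{"dx": 0.003,"dy": -0.001,"dz": 0.07,"roll": 0,"grip": 0},{"dx": 0.003,"dy": -0.001,"dz": 0.093,"roll": 0,"grip": 0},{"dx": 0.003,"dy": -0.001,"dz": 0.093,"roll": 0,"grip": 0}]'

```text
clock: 3.6
tcp_pos: [0.4685, 0.3589, 0.1009]
tcp_rot: [[-0.804, 0.595, -0.009], [0.595, 0.804, -0.007], [0.003, -0.011, -1.0]]
ft_force: [-0.3, -1.1, -1.3]
finger_gap: 0.0857
finger_force: 0.0
```

>>> drive_tool --motion '[{"dx": 0,"dy": 0,"dz": 0,"roll": 0,"grip": 255},{"dx": 0,"dy": 0,"dz": 0,"roll": 0,"grip": 255},{"dx": 0,"dy": 0,"dz": 0,"roll": 0,"grip": 255},{"dx": 0,"dy": 0,"dz": 0,"roll": 0,"grip": 255},{"dx": 0,"dy": 0,"dz": 0,"roll": 0,"grip": 255}]' --newtons 50

```text
clock: 4.02
tcp_pos: [0.4735, 0.3632, 0.1093]
tcp_rot: [[-0.806, 0.592, 0.003], [0.592, 0.806, 0.002], [-0.001, 0.003, -1.0]]
ft_force: [-0.1, -0.2, 0.6]
finger_gap: 0.0257
finger_force: 0.0
```

>>> drive_tool --motion '[{"dx": 0,"dy": 0,"dz": 0,"roll": 0,"grip": 255},{"dx": 0,"dy": 0,"dz": 0,"roll": 0,"grip": 255},{"dx": 0,"dy": 0,"dz": 0,"roll": 0,"grip": 255},{"dx": 0,"dy": 0,"dz": 0,"roll": 0,"grip": 255},{"dx": 0,"dy": 0,"dz": 0,"roll": 0,"grip": 255}]'

```text
clock: 4.43
tcp_pos: [0.4728, 0.3625, 0.1089]
tcp_rot: [[-0.807, 0.591, 0.001], [0.591, 0.807, 0.0], [-0.001, 0.001, -1.0]]
ft_force: [-2.0, -2.1, 6.7]
finger_gap: 0.0129
finger_force: 50.0
```

>>> drive_tool --motion '[{"dx": 0,"dy": 0,"dz": 0,"roll": -0.12,"grip": 255},{"dx": 0,"dy": 0,"dz": 0,"roll": -0.24,"grip": 255},{"dx": 0,"dy": 0,"dz": 0,"roll": -0.36,"grip": 255},{"dx": 0,"dy": 0,"dz": 0,"roll": -0.48,"grip": 255},{"dx": 0,"dy": 0,"dz": 0,"roll": -0.6,"grip": 255}]'

```text
clock: 4.85
tcp_pos: [0.4729, 0.3631, 0.1089]
tcp_rot: [[-1.0, 0.028, 0.002], [0.028, 1.0, 0.002], [-0.001, 0.002, -1.0]]
ft_force: [-1.3, 0.8, 4.8]
finger_gap: 0.0127
finger_force: 49.7
```

>>> drive_tool --motion '[{"dx": 0,"dy": 0,"dz": 0,"roll": -0.12,"grip": 255},{"dx": 0,"dy": 0,"dz": 0,"roll": -0.24,"grip": 255},{"dx": 0,"dy": 0,"dz": 0,"roll": -0.36,"grip": 255},{"dx": 0,"dy": 0,"dz": 0,"roll": -0.48,"grip": 255},{"dx": 0,"dy": 0,"dz": 0,"roll": -0.6,"grip": 255}]'

```text
clock: 5.27
tcp_pos: [0.4728, 0.3637, 0.1089]
tcp_rot: [[-0.84, -0.542, 0.001], [-0.542, 0.84, 0.003], [-0.003, 0.001, -1.0]]
ft_force: [-1.7, 1.5, 4.2]
finger_gap: 0.013
finger_force: 49.7
```

>>> drive_tool --motion '[{"dx": 0,"dy": 0,"dz": 0,"roll": 0,"grip": 255},{"dx": 0,"dy": 0,"dz": 0,"roll": 0,"grip": 255}]'

```text
clock: 5.43
tcp_pos: [0.4728, 0.3637, 0.1089]
tcp_rot: [[-0.845, -0.535, 0.001], [-0.535, 0.845, 0.003], [-0.003, 0.001, -1.0]]
ft_force: [-2.4, 1.9, 4.8]
finger_gap: 0.0135
finger_force: 49.9
```

>>> drive_tool --motion '[{"dx": 0,"dy": 0,"dz": 0,"roll": 0,"grip": 0},{"dx": 0,"dy": 0,"dz": 0,"roll": 0,"grip": 0},{"dx": 0,"dy": 0,"dz": 0,"roll": 0,"grip": 0},{"dx": 0,"dy": 0,"dz": 0,"roll": 0,"grip": 0},{"dx": 0,"dy": 0,"dz": 0,"roll": 0,"grip": 0}]'

```text
clock: 5.85
tcp_pos: [0.4721, 0.3622, 0.1069]
tcp_rot: [[-0.844, -0.537, -0.0], [-0.537, 0.844, -0.0], [0.001, -0.0, -1.0]]
ft_force: [0.2, 0.1, -0.2]
finger_gap: 0.073
finger_force: 0.0
```

>>> drive_tool --motion '[{"dx": 0,"dy": 0,"dz": -0.04,"roll": 0,"grip": 0},{"dx": 0,"dy": 0,"dz": -0.08,"roll": 0,"grip": 0},{"dx": 0,"dy": 0,"dz": -0.12,"roll": 0,"grip": 0},{"dx": 0,"dy": 0,"dz": -0.15,"roll": 0,"grip": 0},{"dx": 0,"dy": 0,"dz": -0.15,"roll": 0,"grip": 0}]'

```text
clock: 6.27
tcp_pos: [0.476, 0.3649, 0.2664]
tcp_rot: [[-0.844, -0.537, 0.012], [-0.537, 0.844, 0.008], [-0.014, 0.001, -1.0]]
ft_force: [0.8, 0.6, 0.5]
finger_gap: 0.0854
finger_force: 0.0
```

```bash
python3 -c "
from h import *
delta((.467,-.2077,.25),90)
p,d=snapshot('scene');cv2.imwrite('pics/s2.png',crop(p,180,360,155,345,3))
p,d=snapshot('top');cv2.imwrite('pics/t2.png',p[:,:,::-1]);np.save('pics/t2.npy',d)"
```

```text
t=6.3 tcp [0.476  0.3649 0.2664] yawY 122.5 q6 -1.52 -> d [ 0.3152 -0.4782  0.0117] roll deg 32.4750791355747 rad 0.567 gap 0.085 F 0.0 [0.8 0.6 0.5]
```

View pics/s2.png

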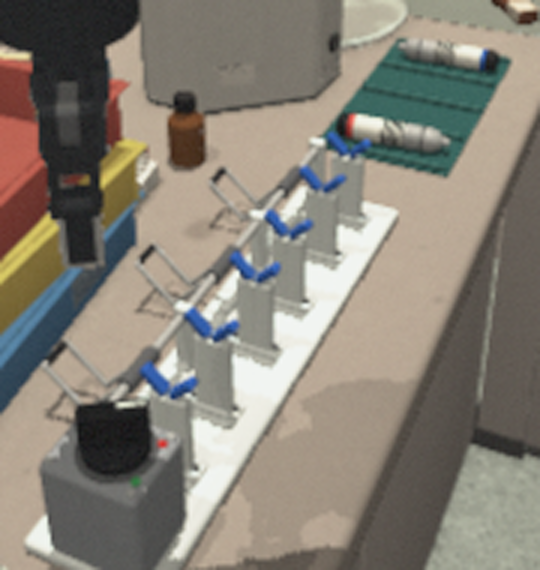

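The bail lies back and the knob points to the red dot, with the loops at (65,370) and (145,265). Next is red.

```bash
cat >> h.py <<'E'
def hps(d,y0=-.48,y1=-.15,x0=.36,x1=.56,z0=.014,z1=.06):
    X=pts("top",d);m=(X[...,2]>z0)&(X[...,2]<z1)&(d>0)&(X[...,1]>y0)&(X[...,1]<y1)&(X[...,0]>x0)&(X[...,0]<x1)
    k,l,st,ce=cv2.connectedComponentsWithStats(m.astype(np.uint8))
    for i in range(1,k):
        if st[i,4]<60: continue
        # axis by image rays onto axis-height plane using silhouette
        v,u=np.nonzero(l==i);q=cast("top",np.c_[u,v],(z0+z1)/2 if z0>.05 else .018)[:,:2]
        r=cv2.minAreaRect((q*1000).astype(np.float32));w,V=np.linalg.eigh(np.cov(q.T))
        print("hp px",ce[i].round(1),"rect c",np.round(r[0],1),"size",np.round(r[1],1),"yaw %.1f"%np.degrees(np.arctan2(V[1,1],V[0,1])),"ztop %.3f"%X[l==i][:,2].max())
E
python3 -c "
from h import *
hps(np.load('pics/t2.npy'))
delta((.466,-.2077,.15),93.6)"
```

```text
hp px [374.9 230.1] rect c [ 461.1 -416.6] size [123.   27.3] yaw -177.7 ztop 0.034
hp px [312.9 231.3] rect c [ 466.2 -208.7] size [122.   25.9] yaw -176.7 ztop 0.034
t=6.4 tcp [0.4734 0.3631 0.2596] yawY 122.5 q6 -1.53 -> d [ 0.3132 -0.4775  0.1082] roll deg 28.878152198608205 rad 0.504 gap 0.085 F 0.0 [ 0.1 -0.1 -0.3]
```

>>> drive_tool --motion '[{"dx": 0.02,"dy": -0.03,"dz": 0,"roll": 0,"grip": 0},{"dx": 0.104,"dy": -0.159,"dz": 0,"roll": 0,"grip": 0},{"dx": 0.104,"dy": -0.159,"dz": 0,"roll": 0,"grip": 0},{"dx": 0.104,"dy": -0.159,"dz": 0,"roll": 0,"grip": 0},{"dx": 0.104,"dy": -0.159,"dz": 0,"roll": 0,"grip": 0}]'

```text
clock: 6.78
tcp_pos: [0.4681, 0.1692, 0.2545]
tcp_rot: [[-0.844, -0.537, -0.004], [-0.537, 0.844, -0.003], [0.005, 0.0, -1.0]]
ft_force: [0.7, 0.1, 0.3]
finger_gap: 0.0857
finger_force: 0.0
```

>>> drive_tool --motion '[{"dx": 0.104,"dy": -0.159,"dz": 0,"roll": 0,"grip": 0},{"dx": 0.104,"dy": -0.159,"dz": 0,"roll": 0,"grip": 0},{"dx": 0.104,"dy": -0.159,"dz": 0,"roll": 0,"grip": 0},{"dx": 0.104,"dy": -0.159,"dz": 0,"roll": 0,"grip": 0},{"dx": 0.104,"dy": -0.159,"dz": 0,"roll": 0,"grip": 0}]'

```text
clock: 7.2
tcp_pos: [0.4658, -0.021, 0.2549]
tcp_rot: [[-0.845, -0.535, -0.004], [-0.535, 0.845, -0.001], [0.004, 0.001, -1.0]]
ft_force: [-0.3, 0.2, 0.3]
finger_gap: 0.0852
finger_force: 0.0
```

>>> drive_tool --motion '[{"dx": 0.104,"dy": -0.159,"dz": 0.1,"roll": 0.5,"grip": 0},{"dx": 0.104,"dy": -0.159,"dz": 0.1,"roll": 0.5,"grip": 0},{"dx": 0.104,"dy": -0.159,"dz": 0.1,"roll": 0.5,"grip": 0},{"dx": 0.104,"dy": -0.159,"dz": 0.1,"roll": 0.5,"grip": 0},{"dx": 0.104,"dy": -0.159,"dz": 0.1,"roll": 0.5,"grip": 0}]'

```text
clock: 7.62
tcp_pos: [0.4635, -0.203, 0.1571]
tcp_rot: [[-0.998, -0.061, -0.003], [-0.061, 0.998, 0.002], [0.003, 0.002, -1.0]]
ft_force: [1.0, -0.7, 0.6]
finger_gap: 0.0852
finger_force: 0.0
```

>>> drive_tool --motion '[{"dx": 0,"dy": 0,"dz": 0,"roll": 0,"grip": 0},{"dx": 0,"dy": 0,"dz": 0,"roll": 0,"grip": 0}]'

```text
clock: 7.78
tcp_pos: [0.4626, -0.2023, 0.1564]
tcp_rot: [[-0.998, -0.063, -0.007], [-0.063, 0.998, 0.004], [0.006, 0.004, -1.0]]
ft_force: [0.4, -0.1, 0.2]
finger_gap: 0.0855
finger_force: 0.0
```

```bash
python3 -c "
from h import *
delta((.462,-.209,.010),93.3)"
```

```text
t=7.8 tcp [ 0.4626 -0.2023  0.1564] yawY 93.6 q6 -2.10 -> d [ 1.000e-04 -7.200e-03  1.464e-01] roll deg 0.32090384523820603 rad 0.006 gap 0.086 F 0.0 [ 0.4 -0.1  0.2]
```

>>> drive_tool --motion '[{"dx": 0,"dy": -0.007,"dz": 0.04,"roll": 0,"grip": 0},{"dx": 0,"dy": -0.007,"dz": 0.08,"roll": 0,"grip": 0},{"dx": 0,"dy": -0.007,"dz": 0.115,"roll": 0,"grip": 0},{"dx": 0,"dy": -0.007,"dz": 0.135,"roll": 0,"grip": 0},{"dx": 0,"dy": -0.007,"dz": 0.145,"roll": 0,"grip": 0}]'

```text
clock: 8.2
tcp_pos: [0.463, -0.2058, 0.0116]
tcp_rot: [[-0.998, -0.069, -0.006], [-0.069, 0.998, 0.004], [0.006, 0.004, -1.0]]
ft_force: [-0.1, 0.6, 1.1]
finger_gap: 0.0856
finger_force: 0.0
```

>>> drive_tool --motion '[{"dx": 0,"dy": 0,"dz": 0,"roll": 0,"grip": 0},{"dx": 0,"dy": 0,"dz": 0,"roll": 0,"grip": 0},{"dx": 0,"dy": 0,"dz": 0,"roll": 0,"grip": 0}]'

```text
clock: 8.45
tcp_pos: [0.4678, -0.2091, 0.0171]
tcp_rot: [[-0.998, -0.068, 0.003], [-0.068, 0.998, -0.001], [-0.003, -0.002, -1.0]]
ft_force: [0.3, -0.5, 0.2]
finger_gap: 0.0855
finger_force: 0.0
```

>>> drive_tool --motion '[{"dx": 0,"dy": 0,"dz": 0,"roll": 0,"grip": 255},{"dx": 0,"dy": 0,"dz": 0,"roll": 0,"grip": 255},{"dx": 0,"dy": 0,"dz": 0,"roll": 0,"grip": 255},{"dx": 0,"dy": 0,"dz": 0,"roll": 0,"grip": 255},{"dx": 0,"dy": 0,"dz": 0,"roll": 0,"grip": 255}]' --newtons 40

```text
clock: 8.87
tcp_pos: [0.4663, -0.2091, 0.0157]
tcp_rot: [[-0.998, -0.067, 0.001], [-0.067, 0.998, -0.001], [-0.001, -0.001, -1.0]]
ft_force: [0.4, -6.3, 2.8]
finger_gap: 0.0253
finger_force: 3.0
```

>>> drive_tool --motion '[{"dx": 0,"dy": 0,"dz": 0,"roll": 0,"grip": 255},{"dx": 0,"dy": 0,"dz": 0,"roll": 0,"grip": 255},{"dx": 0,"dy": 0,"dz": 0,"roll": 0,"grip": 255},{"dx": 0,"dy": 0,"dz": 0,"roll": 0,"grip": 255}]'

```text
clock: 9.2
tcp_pos: [0.4664, -0.2091, 0.0161]
tcp_rot: [[-0.998, -0.067, 0.001], [-0.067, 0.998, -0.0], [-0.001, -0.0, -1.0]]
ft_force: [-1.1, 1.1, 5.2]
finger_gap: 0.0236
finger_force: 39.0
```

```bash
python3 -c "
from h import *
delta((.462,-.209,.10),93.3)"
```

```text
t=9.2 tcp [ 0.4664 -0.2091  0.0161] yawY 93.8 q6 -2.11 -> d [ 0.0043  0.0004 -0.0839] roll deg 0.5414845108256827 rad 0.009 gap 0.024 F 39.0 [-1.1  1.1  5.2]
```

The grip sits slightly above the axis (gap 23.6 mm, less than 26). I'll regrip 7 mm lower.

>>> drive_tool --motion '[{"dx": 0,"dy": 0,"dz": 0,"roll": 0,"grip": 120},{"dx": 0,"dy": 0,"dz": 0,"roll": 0,"grip": 100},{"dx": 0.004,"dy": 0,"dz": 0.008,"roll": 0,"grip": 100},{"dx": 0.004,"dy": 0,"dz": 0.008,"roll": 0,"grip": 100},{"dx": 0.004,"dy": 0,"dz": 0.008,"roll": 0,"grip": 100}]'

```text
clock: 9.62
tcp_pos: [0.4607, -0.2086, 0.0061]
tcp_rot: [[-0.998, -0.067, -0.002], [-0.067, 0.998, 0.001], [0.002, 0.001, -1.0]]
ft_force: [0.4, -0.1, -0.1]
finger_gap: 0.0519
finger_force: 0.0
```

>>> drive_tool --motion '[{"dx": 0,"dy": 0,"dz": 0,"roll": 0,"grip": 255},{"dx": 0,"dy": 0,"dz": 0,"roll": 0,"grip": 255},{"dx": 0,"dy": 0,"dz": 0,"roll": 0,"grip": 255},{"dx": 0,"dy": 0,"dz": 0,"roll": 0,"grip": 255},{"dx": 0,"dy": 0,"dz": 0,"roll": 0,"grip": 255}]'

```text
clock: 10.03
tcp_pos: [0.4622, -0.2092, 0.0074]
tcp_rot: [[-0.998, -0.067, 0.0], [-0.067, 0.998, -0.0], [-0.0, -0.0, -1.0]]
ft_force: [0.1, 0.7, -0.0]
finger_gap: 0.0245
finger_force: 39.3
```

```bash
python3 -c "
from h import *
delta((.40,.42,.40),0)"
```

```text
t=10.0 tcp [ 0.4622 -0.2092  0.0074] yawY 93.9 q6 -2.11 -> d [ 0.0196  0.6319 -0.3928] roll deg 93.85559560869976 rad 1.638 gap 0.024 F 39.3 [ 0.1  0.7 -0. ]
```

>>> drive_tool --motion '[{"dx": 0,"dy": 0,"dz": -0.03,"roll": 0,"grip": 255},{"dx": 0,"dy": 0,"dz": -0.07,"roll": 0,"grip": 255},{"dx": 0,"dy": 0,"dz": -0.11,"roll": 0,"grip": 255},{"dx": 0,"dy": 0,"dz": -0.15,"roll": 0,"grip": 255},{"dx": 0,"dy": 0,"dz": -0.19,"roll": 0,"grip": 255}]'

```text
clock: 10.45
tcp_pos: [0.4613, -0.2087, 0.1987]
tcp_rot: [[-0.998, -0.067, -0.001], [-0.067, 0.998, 0.0], [0.001, 0.0, -1.0]]
ft_force: [0.7, 0.2, -1.6]
finger_gap: 0.0243
finger_force: 39.6
```

>>> drive_tool --motion '[{"dx": 0.005,"dy": 0.03,"dz": -0.01,"roll": -0.1,"grip": 255},{"dx": 0.01,"dy": 0.07,"dz": -0.02,"roll": -0.1,"grip": 255},{"dx": 0.015,"dy": 0.105,"dz": -0.03,"roll": -0.1,"grip": 255},{"dx": 0.02,"dy": 0.14,"dz": -0.04,"roll": -0.1,"grip": 255},{"dx": 0.02,"dy": 0.17,"dz": -0.05,"roll": -0.1,"grip": 255}]'

```text
clock: 10.87
tcp_pos: [0.4289, -0.039, 0.2474]
tcp_rot: [[-0.986, -0.166, -0.001], [-0.166, 0.986, 0.001], [0.001, 0.001, -1.0]]
ft_force: [1.2, 0.4, -1.0]
finger_gap: 0.0244
finger_force: 39.8
```

>>> drive_tool --motion '[{"dx": 0.005,"dy": 0.035,"dz": -0.01,"roll": -0.1,"grip": 255},{"dx": 0.01,"dy": 0.07,"dz": -0.02,"roll": -0.1,"grip": 255},{"dx": 0.015,"dy": 0.105,"dz": -0.03,"roll": -0.1,"grip": 255},{"dx": 0.02,"dy": 0.14,"dz": -0.04,"roll": -0.1,"grip": 255},{"dx": 0.02,"dy": 0.17,"dz": -0.05,"roll": -0.1,"grip": 255}]'

```text
clock: 11.28
tcp_pos: [0.3808, 0.1251, 0.2975]
tcp_rot: [[-0.964, -0.264, -0.0], [-0.264, 0.964, 0.0], [0.0, 0.0, -1.0]]
ft_force: [0.2, 0.3, -1.0]
finger_gap: 0.0244
finger_force: 39.8
```

>>> drive_tool --motion '[{"dx": 0.005,"dy": 0.035,"dz": -0.01,"roll": -0.2,"grip": 255},{"dx": 0.01,"dy": 0.07,"dz": -0.02,"roll": -0.2,"grip": 255},{"dx": 0.015,"dy": 0.105,"dz": -0.03,"roll": -0.2,"grip": 255},{"dx": 0.02,"dy": 0.14,"dz": -0.04,"roll": -0.2,"grip": 255},{"dx": 0.02,"dy": 0.17,"dz": -0.05,"roll": -0.2,"grip": 255}]'

```text
clock: 11.7
tcp_pos: [0.3165, 0.2837, 0.3475]
tcp_rot: [[-0.892, -0.451, -0.001], [-0.451, 0.892, 0.0], [0.0, 0.001, -1.0]]
ft_force: [0.7, -0.2, -0.6]
finger_gap: 0.0246
finger_force: 39.8
```

```bash
python3 -c "
from h import *
delta((.34,.46,.40),116)"
```

```text
t=11.7 tcp [0.3165 0.2837 0.3475] yawY 116.8 q6 -1.37 -> d [-0.1006  0.1467 -0.0524] roll deg 0.8367690612276419 rad 0.015 gap 0.025 F 39.8 [ 0.7 -0.2 -0.6]
```

>>> drive_tool --motion '[{"dx": -0.02,"dy": 0.03,"dz": -0.01,"roll": 0,"grip": 255},{"dx": -0.04,"dy": 0.06,"dz": -0.02,"roll": 0,"grip": 255},{"dx": -0.06,"dy": 0.09,"dz": -0.03,"roll": 0,"grip": 255},{"dx": -0.08,"dy": 0.12,"dz": -0.04,"roll": 0,"grip": 255},{"dx": -0.1,"dy": 0.145,"dz": -0.05,"roll": 0,"grip": 255}]'

```text
clock: 12.12
tcp_pos: [0.3416, 0.4588, 0.397]
tcp_rot: [[-0.892, -0.452, -0.001], [-0.452, 0.892, -0.0], [0.001, 0.0, -1.0]]
ft_force: [0.9, 0.6, -0.6]
finger_gap: 0.0246
finger_force: 39.8
```

>>> drive_tool --motion '[{"dx": 0,"dy": 0,"dz": 0,"roll": 0,"grip": 255},{"dx": 0,"dy": 0,"dz": 0,"roll": 0,"grip": 255}]'

```text
clock: 12.28
tcp_pos: [0.3423, 0.4578, 0.3963]
tcp_rot: [[-0.892, -0.452, -0.001], [-0.452, 0.892, -0.002], [0.002, -0.001, -1.0]]
ft_force: [-1.2, -0.9, -1.0]
finger_gap: 0.0246
finger_force: 39.8
```

```bash
cat >> h.py <<'E'
def look(name,k=5,w=64,h=48,off=(0,0)):
    """crop of scene around the held handpiece, plus state saved"""
    s=read_state();p,d=snapshot("scene");g=s["tcp_pos"]-s["tcp_rot"][:,2]*.010
    u,v=proj("scene",g)[0]+np.array(off);u,v=int(u),int(v)
    np.savez(f"pics/{name}.npz",p=p,d=d,tcp=s["tcp_pos"],R=s["tcp_rot"]);
    u0=max(0,u-w);v0=max(0,v-h);print("crop origin",u0,v0,"k",k,"tcp",s["tcp_pos"].round(4))
    cv2.imwrite(f"pics/{name}.png",crop(p,u0,min(512,u+w),v0,min(384,v+h),k))
E
python3 -c "
from h import *
look('i1')"
```

```text
crop origin 190 156 k 5 tcp [0.3423 0.4578 0.3963]
```

View pics/i1.png

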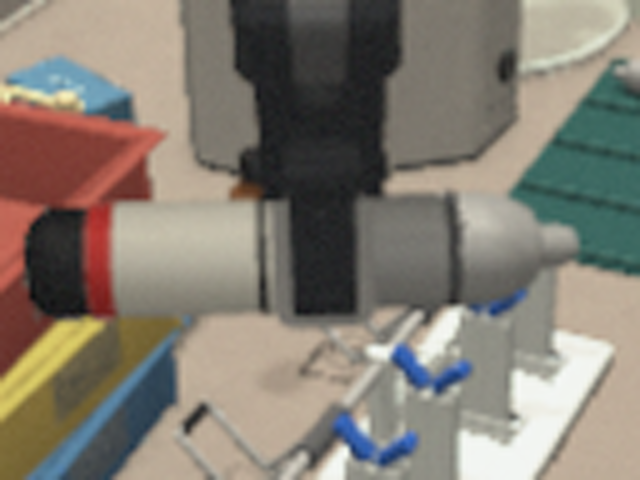

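The close view at 1 px/mm shows the red handpiece held at its knurl, with the sleeve at (185,258). There's no port on this side, so I'll turn it by half.

>>> drive_tool --motion '[{"dx": 0,"dy": 0,"dz": 0,"roll": 0.12,"grip": 255},{"dx": 0,"dy": 0,"dz": 0,"roll": 0.24,"grip": 255},{"dx": 0,"dy": 0,"dz": 0,"roll": 0.36,"grip": 255},{"dx": 0,"dy": 0,"dz": 0,"roll": 0.48,"grip": 255},{"dx": 0,"dy": 0,"dz": 0,"roll": 0.62,"grip": 255}]'

```text
clock: 12.75
tcp_pos: [0.3421, 0.4546, 0.3969]
tcp_rot: [[-0.989, 0.145, -0.0], [0.145, 0.989, -0.001], [0.0, -0.001, -1.0]]
ft_force: [1.3, 0.2, -0.9]
finger_gap: 0.0245
finger_force: 39.7
```

>>> drive_tool --motion '[{"dx": 0,"dy": 0,"dz": 0,"roll": 0.12,"grip": 255},{"dx": 0,"dy": 0,"dz": 0,"roll": 0.24,"grip": 255},{"dx": 0,"dy": 0,"dz": 0,"roll": 0.36,"grip": 255},{"dx": 0,"dy": 0,"dz": 0,"roll": 0.48,"grip": 255},{"dx": 0,"dy": 0,"dz": 0,"roll": 0.62,"grip": 255}]'

```text
clock: 13.17
tcp_pos: [0.3422, 0.4546, 0.3969]
tcp_rot: [[-0.732, 0.682, -0.0], [0.682, 0.732, -0.001], [-0.0, -0.001, -1.0]]
ft_force: [-0.8, 0.2, -2.1]
finger_gap: 0.0244
finger_force: 39.8
```

>>> drive_tool --motion '[{"dx": 0,"dy": 0,"dz": 0,"roll": 0.12,"grip": 255},{"dx": 0,"dy": 0,"dz": 0,"roll": 0.24,"grip": 255},{"dx": 0,"dy": 0,"dz": 0,"roll": 0.36,"grip": 255},{"dx": 0,"dy": 0,"dz": 0,"roll": 0.48,"grip": 255},{"dx": 0,"dy": 0,"dz": 0,"roll": 0.62,"grip": 255}]'

```text
clock: 13.58
tcp_pos: [0.3422, 0.4546, 0.397]
tcp_rot: [[-0.214, 0.977, -0.0], [0.977, 0.214, -0.001], [-0.001, -0.001, -1.0]]
ft_force: [-0.8, 0.4, -0.8]
finger_gap: 0.0248
finger_force: 39.8
```

>>> drive_tool --motion '[{"dx": 0,"dy": 0,"dz": 0,"roll": 0.12,"grip": 255},{"dx": 0,"dy": 0,"dz": 0,"roll": 0.24,"grip": 255},{"dx": 0,"dy": 0,"dz": 0,"roll": 0.36,"grip": 255},{"dx": 0,"dy": 0,"dz": 0,"roll": 0.48,"grip": 255},{"dx": 0,"dy": 0,"dz": 0,"roll": 0.62,"grip": 255}]'

```text
clock: 14.0
tcp_pos: [0.3422, 0.4546, 0.3969]
tcp_rot: [[0.38, 0.925, -0.0], [0.925, -0.38, -0.001], [-0.001, 0.0, -1.0]]
ft_force: [0.8, -0.3, -0.8]
finger_gap: 0.0242
finger_force: 39.8
```

>>> drive_tool --motion '[{"dx": 0,"dy": 0,"dz": 0,"roll": 0.12,"grip": 255},{"dx": 0,"dy": 0,"dz": 0,"roll": 0.24,"grip": 255},{"dx": 0,"dy": 0,"dz": 0,"roll": 0.36,"grip": 255},{"dx": 0,"dy": 0,"dz": 0,"roll": 0.48,"grip": 255},{"dx": 0,"dy": 0,"dz": 0,"roll": 0.62,"grip": 255}]'

```text
clock: 14.42
tcp_pos: [0.3422, 0.4546, 0.397]
tcp_rot: [[0.838, 0.545, -0.0], [0.545, -0.838, -0.001], [-0.001, 0.001, -1.0]]
ft_force: [-0.2, 0.1, -0.6]
finger_gap: 0.0245
finger_force: 39.8
```

```bash
python3 -c "
from h import *
look('i2');delta((.46,-.2,.3),90)"
```

```text
crop origin 191 154 k 5 tcp [0.3422 0.4546 0.397 ]
t=14.5 tcp [0.3422 0.4546 0.397 ] yawY -57.3 q6 1.88 -> d [-0.2544  0.6145  0.0975] roll deg -147.29993928981293 rad -2.571 gap 0.025 F 39.8 [ 0.5 -0.5 -1.5]
```

View pics/i2.png

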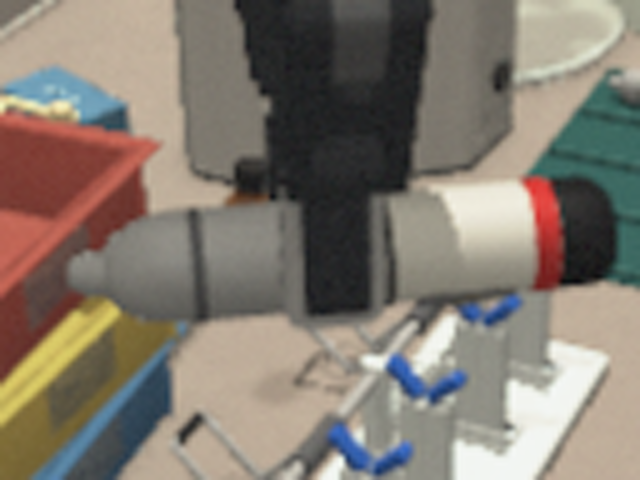

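Neither view shows the port, so it must face down within about ±45°. I'll take red back to the mat, roll it across a slot between ribs by pushing it with loosely open fingers, and look again.

```bash
python3 -c "
from h import *
p=cv2.imread('pics/t2.png')
for v in (215,248):
    row=p[v-1:v+2,296:392].mean((0,2));print(v,[(296+i,int(x)) for i,x in enumerate(row) if x<row.mean()*.75])
print(cast('top',[[302,230],[323,230],[343,230],[363,230],[383,230]],.008)[:,:2].round(4))
delta((.468,-.262,.2),-87)"
```

```text
215 [(301, 63), (303, 81), (307, 74), (308, 66), (309, 55), (310, 59), (311, 53), (312, 49), (313, 63), (321, 68), (341, 64), (343, 83), (361, 65), (363, 82), (368, 67), (369, 69), (380, 79), (381, 66)]
248 [(304, 77), (324, 69), (344, 56), (345, 80), (346, 82), (364, 54), (365, 67), (374, 61), (375, 66), (376, 64), (377, 73), (378, 72), (379, 75), (380, 80), (385, 56)]
[[ 0.476  -0.1739]
 [ 0.4709 -0.2449]
 [ 0.466  -0.3125]
 [ 0.4612 -0.3801]
 [ 0.4563 -0.4477]]
t=14.5 tcp [0.3422 0.4546 0.397 ] yawY -57.3 q6 1.88 -> d [-0.2811  0.6709  0.1976] roll deg 29.700060710187074 rad 0.518 gap 0.025 F 39.8 [ 0.5 -0.5 -1.5]
```

>>> drive_tool --motion '[{"dx": -0.015,"dy": 0.035,"dz": 0.01,"roll": 0,"grip": 255},{"dx": -0.03,"dy": 0.07,"dz": 0.02,"roll": 0,"grip": 255},{"dx": -0.045,"dy": 0.105,"dz": 0.03,"roll": 0,"grip": 255},{"dx": -0.06,"dy": 0.14,"dz": 0.04,"roll": 0,"grip": 255},{"dx": -0.07,"dy": 0.168,"dz": 0.05,"roll": 0,"grip": 255}]'

```text
clock: 14.88
tcp_pos: [0.3756, 0.2742, 0.3465]
tcp_rot: [[0.833, 0.553, 0.0], [0.553, -0.833, -0.001], [-0.001, 0.001, -1.0]]
ft_force: [0.6, 0.1, -0.6]
finger_gap: 0.0241
finger_force: 39.9
```

>>> drive_tool --motion '[{"dx": -0.015,"dy": 0.035,"dz": 0.01,"roll": 0,"grip": 255},{"dx": -0.03,"dy": 0.07,"dz": 0.02,"roll": 0,"grip": 255},{"dx": -0.045,"dy": 0.105,"dz": 0.03,"roll": 0,"grip": 255},{"dx": -0.06,"dy": 0.14,"dz": 0.04,"roll": 0,"grip": 255},{"dx": -0.07,"dy": 0.168,"dz": 0.05,"roll": 0,"grip": 255}]'

```text
clock: 15.3
tcp_pos: [0.4094, 0.0958, 0.2966]
tcp_rot: [[0.834, 0.552, 0.0], [0.552, -0.834, -0.001], [-0.0, 0.001, -1.0]]
ft_force: [0.2, 0.3, -0.7]
finger_gap: 0.0245
finger_force: 39.9
```

>>> drive_tool --motion '[{"dx": -0.015,"dy": 0.035,"dz": 0.01,"roll": 0,"grip": 255},{"dx": -0.03,"dy": 0.07,"dz": 0.02,"roll": 0,"grip": 255},{"dx": -0.045,"dy": 0.105,"dz": 0.03,"roll": 0,"grip": 255},{"dx": -0.06,"dy": 0.14,"dz": 0.04,"roll": 0,"grip": 255},{"dx": -0.07,"dy": 0.168,"dz": 0.05,"roll": 0,"grip": 255}]'

```text
clock: 15.72
tcp_pos: [0.4434, -0.0828, 0.2467]
tcp_rot: [[0.834, 0.552, 0.0], [0.552, -0.834, -0.001], [-0.0, 0.001, -1.0]]
ft_force: [1.3, 0.7, -1.1]
finger_gap: 0.0248
finger_force: 39.9
```

>>> drive_tool --motion '[{"dx": -0.015,"dy": 0.035,"dz": 0.01,"roll": 0.12,"grip": 255},{"dx": -0.03,"dy": 0.07,"dz": 0.02,"roll": 0.24,"grip": 255},{"dx": -0.045,"dy": 0.105,"dz": 0.03,"roll": 0.36,"grip": 255},{"dx": -0.06,"dy": 0.14,"dz": 0.04,"roll": 0.46,"grip": 255},{"dx": -0.07,"dy": 0.168,"dz": 0.05,"roll": 0.54,"grip": 255}]'

```text
clock: 16.13
tcp_pos: [0.4776, -0.2614, 0.1968]
tcp_rot: [[0.999, 0.039, -0.0], [0.039, -0.999, -0.001], [-0.0, 0.001, -1.0]]
ft_force: [0.4, 0.3, -0.7]
finger_gap: 0.0247
finger_force: 39.9
```

>>> drive_tool --motion '[{"dx": 0,"dy": 0,"dz": 0,"roll": 0,"grip": 255},{"dx": 0,"dy": 0,"dz": 0,"roll": 0,"grip": 255}]'

```text
clock: 16.3
tcp_pos: [0.4772, -0.2595, 0.196]
tcp_rot: [[0.999, 0.043, -0.002], [0.043, -0.999, 0.002], [-0.002, -0.002, -1.0]]
ft_force: [-0.3, -0.5, -0.1]
finger_gap: 0.0242
finger_force: 40.0
```

```bash
python3 -c "
from h import *
delta((.468,-.264,.0075),-88.5)"
```

```text
t=16.3 tcp [ 0.4772 -0.2595  0.196 ] yawY -87.5 q6 0.98 -> d [-0.009   0.0044  0.1886] roll deg 0.9545228014612235 rad 0.017 gap 0.024 F 40.0 [-0.3 -0.5 -0.1]
```

>>> drive_tool --motion '[{"dx": -0.009,"dy": 0.004,"dz": 0.04,"roll": 0.017,"grip": 255},{"dx": -0.009,"dy": 0.004,"dz": 0.08,"roll": 0.017,"grip": 255},{"dx": -0.009,"dy": 0.004,"dz": 0.12,"roll": 0.017,"grip": 255},{"dx": -0.009,"dy": 0.004,"dz": 0.155,"roll": 0.017,"grip": 255},{"dx": -0.009,"dy": 0.004,"dz": 0.175,"roll": 0.017,"grip": 255}]'

```text
clock: 16.72
tcp_pos: [0.4669, -0.2598, 0.0189]
tcp_rot: [[1.0, 0.03, -0.005], [0.03, -1.0, 0.003], [-0.005, -0.003, -1.0]]
ft_force: [-0.6, 0.3, -2.0]
finger_gap: 0.0248
finger_force: 40.1
```

>>> drive_tool --motion '[{"dx": 0,"dy": 0,"dz": 0,"roll": 0,"grip": 255},{"dx": 0,"dy": 0,"dz": 0,"roll": 0,"grip": 255},{"dx": 0,"dy": 0,"dz": 0,"roll": 0,"grip": 255},{"dx": 0,"dy": 0,"dz": 0,"roll": 0,"grip": 255}]'

```text
clock: 17.05
tcp_pos: [0.4724, -0.2637, 0.0252]
tcp_rot: [[1.0, 0.028, 0.004], [0.028, -1.0, -0.003], [0.004, 0.003, -1.0]]
ft_force: [-0.0, -0.5, -0.4]
finger_gap: 0.0246
finger_force: 40.0
```

```bash
python3 -c "
from h import *
delta((.468,-.264,.0075),-88.5)"
```

```text
t=17.1 tcp [ 0.4724 -0.2637  0.0252] yawY -88.4 q6 0.99 -> d [-0.0045  0.0001  0.0176] roll deg 0.09535893598072676 rad 0.002 gap 0.025 F 40.0 [-0.  -0.5 -0.4]
```

>>> drive_tool --motion '[{"dx": 0,"dy": 0,"dz": 0.008,"roll": 0,"grip": 255},{"dx": 0,"dy": 0,"dz": 0.014,"roll": 0,"grip": 255},{"dx": 0,"dy": 0,"dz": 0.017,"roll": 0,"grip": 255},{"dx": 0,"dy": 0,"dz": 0.017,"roll": 0,"grip": 255},{"dx": 0,"dy": 0,"dz": 0.017,"roll": 0,"grip": 255}]'

```text
clock: 17.47
tcp_pos: [0.4716, -0.2634, 0.0077]
tcp_rot: [[1.0, 0.027, 0.002], [0.027, -1.0, -0.001], [0.001, 0.001, -1.0]]
ft_force: [-3.9, 2.6, 16.3]
finger_gap: 0.0247
finger_force: 48.7
```

>>> drive_tool --motion '[{"dx": 0,"dy": 0,"dz": 0,"roll": 0,"grip": 162},{"dx": 0,"dy": 0,"dz": 0,"roll": 0,"grip": 162},{"dx": 0,"dy": 0,"dz": -0.002,"roll": 0,"grip": 162},{"dx": 0,"dy": 0,"dz": -0.004,"roll": 0,"grip": 162},{"dx": 0,"dy": 0,"dz": -0.004,"roll": 0,"grip": 162}]'

```text
clock: 17.88
tcp_pos: [0.4705, -0.2629, 0.0095]
tcp_rot: [[1.0, 0.027, 0.0], [0.027, -1.0, -0.0], [0.0, 0.0, -1.0]]
ft_force: [0.4, -0.1, -0.0]
finger_gap: 0.0314
finger_force: 0.0
```

>>> drive_tool --motion '[{"dx": 0,"dy": 0.004,"dz": 0,"roll": 0,"grip": 162},{"dx": 0,"dy": 0.008,"dz": 0,"roll": 0,"grip": 162},{"dx": 0,"dy": 0.012,"dz": 0,"roll": 0,"grip": 162},{"dx": 0,"dy": 0.016,"dz": 0,"roll": 0,"grip": 162},{"dx": 0,"dy": 0.02,"dz": 0,"roll": 0,"grip": 162}]'

```text
clock: 18.3
tcp_pos: [0.4708, -0.2833, 0.009]
tcp_rot: [[1.0, 0.027, -0.0], [0.027, -1.0, 0.0], [-0.0, -0.0, -1.0]]
ft_force: [0.2, -0.5, -0.1]
finger_gap: 0.0312
finger_force: 0.1
```

>>> drive_tool --motion '[{"dx": 0,"dy": 0.004,"dz": 0,"roll": 0,"grip": 162},{"dx": 0,"dy": 0.008,"dz": 0,"roll": 0,"grip": 162},{"dx": 0,"dy": 0.011,"dz": 0,"roll": 0,"grip": 162},{"dx": 0,"dy": 0.014,"dz": 0,"roll": 0,"grip": 162},{"dx": 0,"dy": 0.014,"dz": 0,"roll": 0,"grip": 162}]'

```text
clock: 18.72
tcp_pos: [0.4715, -0.2975, 0.0094]
tcp_rot: [[1.0, 0.026, 0.0], [0.026, -1.0, -0.0], [0.0, 0.0, -1.0]]
ft_force: [0.4, -0.2, -0.8]
finger_gap: 0.0311
finger_force: 0.0
```

```bash
python3 -c "
from h import *
look('i3',k=7,w=50,h=36)
delta((.468,-.296,.0075),-88.5)"
```

```text
crop origin 267 149 k 7 tcp [ 0.4715 -0.2975  0.0094]
t=18.8 tcp [ 0.4713 -0.2971  0.0092] yawY -88.5 q6 0.94 -> d [-0.0033 -0.0012  0.0017] roll deg 0.00845665862595979 rad 0.0 gap 0.031 F 0.0 [-0.2 -0.2 -0.2]
```

View pics/i3.png

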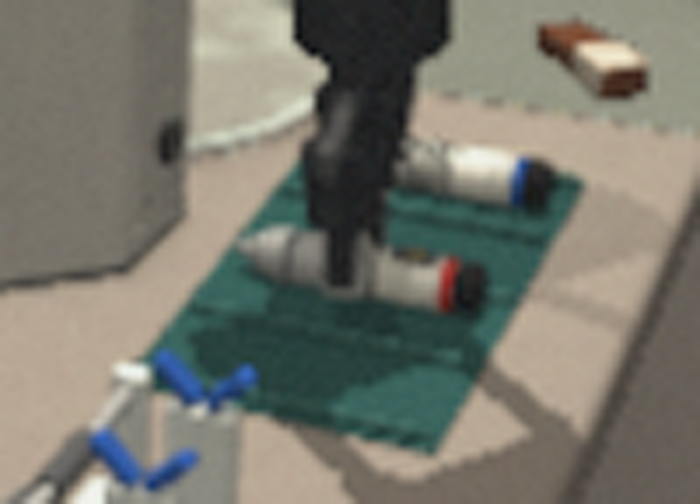

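The port now shows at about (412,253) in the crop, close to the top, so pushing does roll it. I'll centre the fingers, grip, and check it close to the scene camera.

>>> drive_tool --motion '[{"dx": 0,"dy": -0.003,"dz": 0,"roll": 0,"grip": 162},{"dx": 0,"dy": -0.003,"dz": 0.002,"roll": 0,"grip": 162},{"dx": 0,"dy": -0.003,"dz": 0.002,"roll": 0,"grip": 162},{"dx": 0,"dy": -0.003,"dz": 0.002,"roll": 0,"grip": 255},{"dx": 0,"dy": -0.003,"dz": 0.002,"roll": 0,"grip": 255}]'

```text
clock: 19.18
tcp_pos: [0.4714, -0.2937, 0.0076]
tcp_rot: [[1.0, 0.027, 0.0], [0.027, -1.0, -0.0], [0.0, 0.0, -1.0]]
ft_force: [-0.4, 0.5, 4.0]
finger_gap: 0.0245
finger_force: 39.1
```

>>> drive_tool --motion '[{"dx": 0,"dy": 0,"dz": 0,"roll": 0,"grip": 255},{"dx": 0,"dy": 0,"dz": 0,"roll": 0,"grip": 255},{"dx": 0,"dy": 0,"dz": 0,"roll": 0,"grip": 255}]'

```text
clock: 19.43
tcp_pos: [0.4714, -0.2937, 0.0076]
tcp_rot: [[1.0, 0.027, 0.0], [0.027, -1.0, 0.0], [0.0, -0.0, -1.0]]
ft_force: [-0.5, 1.8, 5.7]
finger_gap: 0.0245
finger_force: 39.2
```

>>> drive_tool --motion '[{"dx": 0,"dy": 0,"dz": -0.03,"roll": 0,"grip": 255},{"dx": 0,"dy": 0,"dz": -0.07,"roll": 0,"grip": 255},{"dx": 0,"dy": 0,"dz": -0.11,"roll": 0,"grip": 255},{"dx": 0,"dy": 0,"dz": -0.15,"roll": 0,"grip": 255},{"dx": 0,"dy": 0,"dz": -0.19,"roll": 0,"grip": 255}]'

```text
clock: 19.85
tcp_pos: [0.4703, -0.2933, 0.1979]
tcp_rot: [[1.0, 0.027, -0.002], [0.027, -1.0, 0.001], [-0.002, -0.001, -1.0]]
ft_force: [1.5, 0.1, -2.0]
finger_gap: 0.0244
finger_force: 39.8
```

```bash
python3 -c "
from h import *
delta((.36,.44,.36),-64)"
```

```text
t=19.9 tcp [ 0.4703 -0.2933  0.1979] yawY -88.5 q6 0.94 -> d [-0.0909 -0.7361 -0.1613] roll deg -24.465972324517708 rad -0.427 gap 0.024 F 39.8 [ 1.5  0.1 -2. ]
```

>>> drive_tool --motion '[{"dx": -0.005,"dy": -0.037,"dz": -0.008,"roll": 0,"grip": 255},{"dx": -0.009,"dy": -0.074,"dz": -0.016,"roll": 0,"grip": 255},{"dx": -0.014,"dy": -0.111,"dz": -0.024,"roll": 0,"grip": 255},{"dx": -0.018,"dy": -0.148,"dz": -0.032,"roll": 0,"grip": 255},{"dx": -0.023,"dy": -0.184,"dz": -0.04,"roll": 0,"grip": 255}]'

```text
clock: 20.27
tcp_pos: [0.4421, -0.1089, 0.2367]
tcp_rot: [[1.0, 0.026, -0.001], [0.026, -1.0, 0.0], [-0.001, -0.0, -1.0]]
ft_force: [1.1, 0.5, -1.6]
finger_gap: 0.0246
finger_force: 40.0
```

>>> drive_tool --motion '[{"dx": -0.005,"dy": -0.037,"dz": -0.008,"roll": 0,"grip": 255},{"dx": -0.009,"dy": -0.074,"dz": -0.016,"roll": 0,"grip": 255},{"dx": -0.014,"dy": -0.111,"dz": -0.024,"roll": 0,"grip": 255},{"dx": -0.018,"dy": -0.148,"dz": -0.032,"roll": 0,"grip": 255},{"dx": -0.023,"dy": -0.184,"dz": -0.04,"roll": 0,"grip": 255}]'

```text
clock: 20.68
tcp_pos: [0.4143, 0.0744, 0.2768]
tcp_rot: [[1.0, 0.027, -0.001], [0.027, -1.0, -0.0], [-0.001, 0.0, -1.0]]
ft_force: [0.6, 0.8, -1.1]
finger_gap: 0.0243
finger_force: 40.0
```

>>> drive_tool --motion '[{"dx": -0.005,"dy": -0.037,"dz": -0.008,"roll": 0,"grip": 255},{"dx": -0.009,"dy": -0.074,"dz": -0.016,"roll": 0,"grip": 255},{"dx": -0.014,"dy": -0.111,"dz": -0.024,"roll": 0,"grip": 255},{"dx": -0.018,"dy": -0.148,"dz": -0.032,"roll": 0,"grip": 255},{"dx": -0.023,"dy": -0.184,"dz": -0.04,"roll": 0,"grip": 255}]'

```text
clock: 21.1
tcp_pos: [0.3865, 0.2577, 0.3167]
tcp_rot: [[1.0, 0.027, -0.0], [0.027, -1.0, -0.001], [-0.001, 0.001, -1.0]]
ft_force: [0.1, 0.2, -1.4]
finger_gap: 0.0242
finger_force: 40.0
```

>>> drive_tool --motion '[{"dx": -0.005,"dy": -0.037,"dz": -0.008,"roll": -0.1,"grip": 255},{"dx": -0.009,"dy": -0.074,"dz": -0.016,"roll": -0.2,"grip": 255},{"dx": -0.014,"dy": -0.111,"dz": -0.024,"roll": -0.3,"grip": 255},{"dx": -0.018,"dy": -0.148,"dz": -0.032,"roll": -0.4,"grip": 255},{"dx": -0.023,"dy": -0.184,"dz": -0.04,"roll": -0.43,"grip": 255}]'

```text
clock: 21.52
tcp_pos: [0.3587, 0.4411, 0.3563]
tcp_rot: [[0.895, 0.445, -0.001], [0.445, -0.895, -0.001], [-0.001, 0.001, -1.0]]
ft_force: [0.6, 0.3, -0.5]
finger_gap: 0.0244
finger_force: 40.0
```

>>> drive_tool --motion '[{"dx": 0,"dy": 0,"dz": 0,"roll": 0,"grip": 255},{"dx": 0,"dy": 0,"dz": 0,"roll": 0,"grip": 255}]'

```text
clock: 21.68
tcp_pos: [0.3589, 0.4409, 0.3561]
tcp_rot: [[0.896, 0.444, -0.001], [0.444, -0.896, -0.002], [-0.001, 0.001, -1.0]]
ft_force: [0.0, -0.6, -1.2]
finger_gap: 0.0245
finger_force: 40.0
```

```bash
python3 -c "
from h import *
look('i4');delta((.4675,.2635,.25),-1.5)"
```

```text
crop origin 184 174 k 5 tcp [0.3589 0.4409 0.3561]
t=21.7 tcp [0.3591 0.4395 0.3558] yawY -63.8 q6 1.96 -> d [0.0197 0.2056 0.1061] roll deg -62.26304468509929 rad -1.087 gap 0.024 F 40.0 [-0.2 -0.5 -1.2]
```

View pics/i4.png

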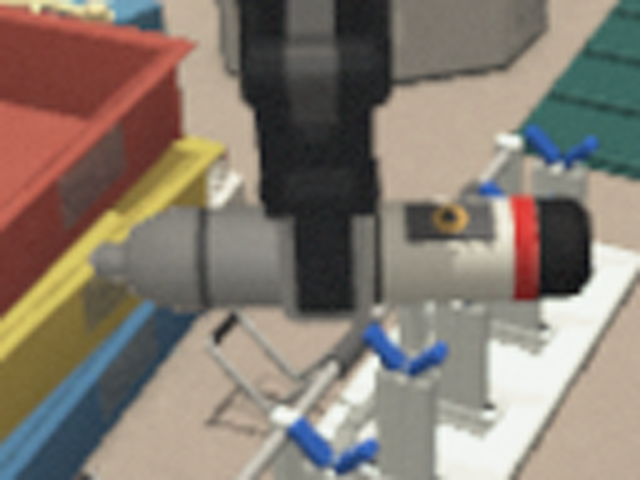

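The red port is clear, at crop (450,217) on its dark land. Computing its angle.

```bash
cat >> h.py <<'E'
def port(name,uv,org,k,e1,e2):
    """port angle about the axis from vertical: uv port, e1/e2 upper/lower silhouette edge px at that column (crop px).
    Positive = tilted toward the camera side."""
    z=np.load(f"pics/{name}.npz");R=z["R"];c=camera_info("scene");C=-c["R"].T@c["t"]
    f=lambda q:np.array(org)+(np.array(q)+.5)/k-.5
    ray=lambda q:(lambda d:d/np.linalg.norm(d))(c["R"].T@np.linalg.inv(c["camera_matrix"])@np.append(f(q),1))
    ax=np.r_[R[:2,0],0];ax/=np.linalg.norm(ax);zz=np.array([0,0,1.]);h=np.cross(ax,zz)
    if h@(C-z["tcp"])<0:h=-h
    el=lambda q:(lambda d:np.arctan2(d@zz,-(d@h)))(ray(q))
    a=el(uv);a1,a2=el(e1),el(e2);mid=(a1+a2)/2;half=(a1-a2)/2
    s=np.sin(a-mid)/np.sin(half);th=np.arcsin(s)-(a-mid)   # from the line of sight to the centre
    elev=-mid+th # elevation of port normal
    print("s %.2f"%s,"elev deg %.1f"%np.degrees(elev),"tilt from up toward camera deg %.1f"%(90-np.degrees(elev)),"cam side dir",h.round(2))
E
python3 -c "
from h import *
port('i4',(450,217),(184,174),5,(450,200),(450,301))"
```

```text
s 0.66 elev deg 75.4 tilt from up toward camera deg 14.6 cam side dir [-0.44  0.9  -0.  ]
```

```bash
python3 -c "
from h import *
p=cv2.imread('pics/t2.png')
print([(v,int(x)) for v,x in zip(range(238,300),p[238:300,178:186].mean((1,2)))])
print(cast('top',[[182,251],[182,253],[182,255]],.012)[:,:2].round(3),cast('top',[[182,280],[182,284],[182,288]],0)[:,:2].round(3))
delta((.365,.22,.16),-1.5)"
```

```text
[(238, 150), (239, 161), (240, 160), (241, 151), (242, 150), (243, 154), (244, 155), (245, 147), (246, 198), (247, 208), (248, 216), (249, 250), (250, 249), (251, 248), (252, 249), (253, 252), (254, 169), (255, 168), (256, 169), (257, 177), (258, 174), (259, 171), (260, 171), (261, 171), (262, 171), (263, 171), (264, 169), (265, 169), (266, 170), (267, 169), (268, 169), (269, 168), (270, 168), (271, 168), (272, 167), (273, 166), (274, 167), (275, 166), (276, 165), (277, 166), (278, 165), (279, 165), (280, 151), (281, 124), (282, 154), (283, 170), (284, 174), (285, 168), (286, 166), (287, 165), (288, 163), (289, 163), (290, 163), (291, 167), (292, 158), (293, 160), (294, 160), (295, 161), (296, 161), (297, 163), (298, 166), (299, 164)]
[[0.434 0.234]
 [0.428 0.234]
 [0.421 0.234]] [[0.34  0.239]
 [0.327 0.239]
 [0.314 0.24 ]]
t=21.7 tcp [0.3591 0.4395 0.3558] yawY -63.8 q6 1.96 -> d [-0.0913  0.1992  0.1964] roll deg -62.26304468509929 rad -1.087 gap 0.024 F 40.0 [-0.2 -0.5 -1.2]
```

>>> drive_tool --motion '[{"dx": -0.008,"dy": 0.02,"dz": 0.02,"roll": 0,"grip": 255},{"dx": -0.016,"dy": 0.041,"dz": 0.039,"roll": 0,"grip": 255},{"dx": -0.024,"dy": 0.062,"dz": 0.059,"roll": 0,"grip": 255},{"dx": -0.032,"dy": 0.082,"dz": 0.078,"roll": 0,"grip": 255},{"dx": -0.04,"dy": 0.102,"dz": 0.098,"roll": 0,"grip": 255}]'

```text
clock: 22.15
tcp_pos: [0.3684, 0.3273, 0.2577]
tcp_rot: [[0.898, 0.439, -0.0], [0.439, -0.898, -0.001], [-0.001, 0.001, -1.0]]
ft_force: [0.8, -0.5, -1.3]
finger_gap: 0.0247
finger_force: 40.1
```

>>> drive_tool --motion '[{"dx": -0.008,"dy": 0.02,"dz": 0.02,"roll": -0.11,"grip": 255},{"dx": -0.016,"dy": 0.041,"dz": 0.039,"roll": -0.22,"grip": 255},{"dx": -0.024,"dy": 0.062,"dz": 0.059,"roll": -0.33,"grip": 255},{"dx": -0.032,"dy": 0.082,"dz": 0.078,"roll": -0.44,"grip": 255},{"dx": -0.04,"dy": 0.103,"dz": 0.098,"roll": -0.55,"grip": 255}]'

```text
clock: 22.57
tcp_pos: [0.3774, 0.2174, 0.1599]
tcp_rot: [[0.532, 0.847, -0.0], [0.847, -0.532, -0.001], [-0.001, 0.0, -1.0]]
ft_force: [0.5, -0.0, -0.9]
finger_gap: 0.0244
finger_force: 40.1
```

>>> drive_tool --motion '[{"dx": 0,"dy": 0,"dz": 0,"roll": -0.11,"grip": 255},{"dx": 0,"dy": 0,"dz": 0,"roll": -0.22,"grip": 255},{"dx": 0,"dy": 0,"dz": 0,"roll": -0.33,"grip": 255},{"dx": 0,"dy": 0,"dz": 0,"roll": -0.44,"grip": 255},{"dx": 0,"dy": 0,"dz": 0,"roll": -0.537,"grip": 255}]'

```text
clock: 22.98
tcp_pos: [0.3774, 0.2182, 0.1605]
tcp_rot: [[0.024, 1.0, -0.001], [1.0, -0.024, -0.001], [-0.001, -0.001, -1.0]]
ft_force: [0.5, 0.9, -1.5]
finger_gap: 0.0244
finger_force: 40.1
```

>>> drive_tool --motion '[{"dx": 0,"dy": 0,"dz": 0.035,"roll": 0,"grip": 255},{"dx": 0,"dy": 0,"dz": 0.07,"roll": 0,"grip": 255},{"dx": 0,"dy": 0,"dz": 0.1,"roll": 0,"grip": 255},{"dx": 0,"dy": 0,"dz": 0.125,"roll": 0,"grip": 255},{"dx": 0,"dy": 0,"dz": 0.135,"roll": 0,"grip": 255}]'

```text
clock: 23.4
tcp_pos: [0.3744, 0.217, 0.0224]
tcp_rot: [[0.029, 1.0, -0.007], [1.0, -0.029, -0.004], [-0.004, -0.006, -1.0]]
ft_force: [-0.6, 0.0, -1.9]
finger_gap: 0.0239
finger_force: 40.1
```

>>> drive_tool --motion '[{"dx": 0,"dy": 0,"dz": 0,"roll": 0,"grip": 255},{"dx": 0,"dy": 0,"dz": 0,"roll": 0,"grip": 255},{"dx": 0,"dy": 0,"dz": 0,"roll": 0,"grip": 255}]'

```text
clock: 23.65
tcp_pos: [0.3796, 0.2205, 0.0278]
tcp_rot: [[0.028, 1.0, 0.003], [1.0, -0.028, 0.001], [0.001, 0.003, -1.0]]
ft_force: [-0.7, -0.1, -0.6]
finger_gap: 0.0245
finger_force: 40.1
```

```bash
python3 -c "
from h import *
delta((.378,.22,.0055),-1.5)"
```

```text
t=23.6 tcp [0.3796 0.2205 0.0278] yawY -1.6 q6 0.50 -> d [-0.0006 -0.0016  0.0223] roll deg -0.09078445076485764 rad -0.002 gap 0.025 F 40.1 [-0.7 -0.1 -0.6]
```

>>> drive_tool --motion '[{"dx": 0,"dy": 0,"dz": 0.012,"roll": 0,"grip": 255},{"dx": 0,"dy": 0,"dz": 0.018,"roll": 0,"grip": 255},{"dx": 0,"dy": 0,"dz": 0.021,"roll": 0,"grip": 255},{"dx": 0,"dy": 0,"dz": 0.0215,"roll": 0,"grip": 255},{"dx": 0,"dy": 0,"dz": 0.0215,"roll": 0,"grip": 255}]'

```text
clock: 24.07
tcp_pos: [0.3788, 0.2205, 0.0056]
tcp_rot: [[0.027, 1.0, 0.001], [1.0, -0.027, 0.0], [0.0, 0.001, -1.0]]
ft_force: [-0.8, -0.8, 1.9]
finger_gap: 0.0242
finger_force: 40.5
```

>>> drive_tool --motion '[{"dx": 0,"dy": 0,"dz": 0,"roll": 0,"grip": 162},{"dx": 0,"dy": 0,"dz": 0,"roll": 0,"grip": 162},{"dx": 0,"dy": 0,"dz": 0,"roll": 0,"grip": 162},{"dx": 0,"dy": 0,"dz": 0,"roll": 0,"grip": 162},{"dx": 0,"dy": 0,"dz": 0,"roll": 0,"grip": 162}]'

```text
clock: 24.48
tcp_pos: [0.3782, 0.2203, 0.0048]
tcp_rot: [[0.027, 1.0, 0.0], [1.0, -0.027, 0.0], [0.0, 0.0, -1.0]]
ft_force: [0.9, -0.1, 0.1]
finger_gap: 0.031
finger_force: 0.0
```

>>> drive_tool --motion '[{"dx": 0,"dy": 0.0015,"dz": 0,"roll": 0,"grip": 162},{"dx": 0,"dy": 0.003,"dz": 0,"roll": 0,"grip": 162},{"dx": 0,"dy": 0.0045,"dz": 0,"roll": 0,"grip": 162},{"dx": 0,"dy": 0.006,"dz": 0,"roll": 0,"grip": 162},{"dx": 0,"dy": 0.0066,"dz": 0,"roll": 0,"grip": 162}]'

```text
clock: 24.9
tcp_pos: [0.3807, 0.2198, 0.0045]
tcp_rot: [[0.027, 1.0, -0.008], [1.0, -0.027, -0.001], [-0.002, -0.008, -1.0]]
ft_force: [-21.7, 3.6, 16.1]
finger_gap: 0.0312
finger_force: 0.0
```

>>> drive_tool --motion '[{"dx": 0,"dy": 0,"dz": 0,"roll": 0,"grip": 162},{"dx": 0,"dy": -0.0015,"dz": 0,"roll": 0,"grip": 162},{"dx": 0,"dy": -0.0033,"dz": 0,"roll": 0,"grip": 162},{"dx": 0,"dy": -0.0033,"dz": 0,"roll": 0,"grip": 162},{"dx": 0,"dy": -0.0033,"dz": 0,"roll": 0,"grip": 162}]'

```text
clock: 25.32
tcp_pos: [0.3807, 0.2201, 0.0046]
tcp_rot: [[0.027, 1.0, -0.001], [1.0, -0.027, -0.0], [-0.0, -0.001, -1.0]]
ft_force: [-6.2, 1.2, 2.6]
finger_gap: 0.0312
finger_force: 0.0
```

>>> drive_tool --motion '[{"dx": 0,"dy": 0,"dz": 0,"roll": 0,"grip": 255},{"dx": 0,"dy": 0,"dz": 0,"roll": 0,"grip": 255},{"dx": 0,"dy": 0,"dz": 0,"roll": 0,"grip": 255},{"dx": 0,"dy": 0,"dz": 0,"roll": 0,"grip": 255}]'

```text
clock: 25.65
tcp_pos: [0.3812, 0.22, 0.0047]
tcp_rot: [[0.027, 1.0, -0.001], [1.0, -0.027, -0.0], [-0.0, -0.001, -1.0]]
ft_force: [-3.9, 0.5, 3.1]
finger_gap: 0.0245
finger_force: 39.6
```

>>> drive_tool --motion '[{"dx": 0,"dy": 0,"dz": -0.03,"roll": 0,"grip": 255},{"dx": 0,"dy": 0,"dz": -0.07,"roll": 0,"grip": 255},{"dx": 0,"dy": 0,"dz": -0.11,"roll": 0,"grip": 255},{"dx": 0,"dy": 0,"dz": -0.15,"roll": 0,"grip": 255},{"dx": 0,"dy": 0,"dz": -0.19,"roll": 0,"grip": 255}]'

```text
clock: 26.07
tcp_pos: [0.3819, 0.2199, 0.1966]
tcp_rot: [[0.027, 1.0, 0.002], [1.0, -0.027, 0.0], [0.0, 0.002, -1.0]]
ft_force: [1.4, 1.1, -1.2]
finger_gap: 0.0244
finger_force: 39.8
```

```bash
python3 -c "
from h import *
delta((.36,.40,.34),-64)"
```

```text
t=26.1 tcp [0.3819 0.2199 0.1966] yawY -1.6 q6 0.49 -> d [ 0.1795 -0.0265 -0.1434] roll deg 62.443053888548036 rad 1.09 gap 0.024 F 39.8 [ 1.4  1.1 -1.2]
```

The leading finger nudged the plate, but closing shifted the piece about 3 mm. Checking.

>>> drive_tool --motion '[{"dx": 0.035,"dy": -0.005,"dz": -0.028,"roll": 0.11,"grip": 255},{"dx": 0.07,"dy": -0.01,"dz": -0.056,"roll": 0.22,"grip": 255},{"dx": 0.105,"dy": -0.016,"dz": -0.084,"roll": 0.33,"grip": 255},{"dx": 0.14,"dy": -0.021,"dz": -0.112,"roll": 0.44,"grip": 255},{"dx": 0.17,"dy": -0.026,"dz": -0.14,"roll": 0.55,"grip": 255}]'

```text
clock: 26.48
tcp_pos: [0.3616, 0.3823, 0.3268]
tcp_rot: [[0.55, 0.835, 0.002], [0.835, -0.55, 0.001], [0.001, 0.001, -1.0]]
ft_force: [0.6, -0.4, -2.2]
finger_gap: 0.0243
finger_force: 39.8
```

>>> drive_tool --motion '[{"dx": 0,"dy": 0,"dz": 0,"roll": 0.11,"grip": 255},{"dx": 0,"dy": 0,"dz": 0,"roll": 0.22,"grip": 255},{"dx": 0,"dy": 0,"dz": 0,"roll": 0.33,"grip": 255},{"dx": 0,"dy": 0,"dz": 0,"roll": 0.44,"grip": 255},{"dx": 0,"dy": 0,"dz": 0,"roll": 0.54,"grip": 255}]'

```text
clock: 26.9
tcp_pos: [0.3621, 0.3811, 0.3255]
tcp_rot: [[0.901, 0.434, 0.001], [0.434, -0.901, 0.0], [0.001, 0.0, -1.0]]
ft_force: [1.0, -0.2, -1.4]
finger_gap: 0.0242
finger_force: 39.9
```

>>> drive_tool --motion '[{"dx": 0,"dy": 0,"dz": 0,"roll": 0,"grip": 255}]'

```text
clock: 26.98
tcp_pos: [0.3621, 0.381, 0.3255]
tcp_rot: [[0.9, 0.436, 0.001], [0.436, -0.9, 0.0], [0.001, 0.0, -1.0]]
ft_force: [-0.3, 0.1, -2.2]
finger_gap: 0.0244
finger_force: 39.9
```

```bash
cat >> h.py <<'E'
def findport(name,colrange=None):
    """automatic: brass rim pixels on the held piece -> centroid; silhouette edges from depth at that column"""
    z=np.load(f"pics/{name}.npz");p=z["p"];d=z["d"];hsv=cv2.cvtColor(p,cv2.COLOR_RGB2HSV);X=pts("scene",d)
    near=np.linalg.norm(X-z["tcp"],axis=-1)<.075
    m=near&(d>0)&(hsv[...,0]>12)&(hsv[...,0]<28)&(hsv[...,1]>110)
    k,l,st,ce=cv2.connectedComponentsWithStats(m.astype(np.uint8))
    for i in range(1,k):
        if st[i,4]<3: continue
        u,v=ce[i];c=int(round(u));rows=np.nonzero(near[:,c]&(d[:,c]>0)&(X[:,c,2]>z["tcp"][2]-.012)&(X[:,c,2]<z["tcp"][2]+.03))[0]
        print("brass",ce[i].round(2),st[i,4],"rows",rows.min(),rows.max())
        port(name,(u,v),(0,0),1,(u,rows.min()-.5),(u,rows.max()+.5))
E
python3 -c "
from h import *
findport('i4');look('i5');findport('i5')
delta((.4675,.2635,.25),-1.5)"
```

```text
brass [273.68 217.32] 19 rows 213 233
s 0.54 elev deg 66.7 tilt from up toward camera deg 23.3 cam side dir [-0.44  0.9  -0.  ]
crop origin 202 169 k 5 tcp [0.3621 0.381  0.3255]
brass [287.46 212.  ] 13 rows 209 226
s 0.61 elev deg 70.8 tilt from up toward camera deg 19.2 cam side dir [-0.44  0.9  -0.  ]
t=27.0 tcp [0.362  0.3809 0.3255] yawY -63.9 q6 1.88 -> d [0.0431 0.1518 0.0756] roll deg -62.39570162152529 rad -1.089 gap 0.024 F 39.9 [ 0.9 -0.4 -0.8]
```

```bash
python3 -c "
from h import *
for n,u in(('i4',274),('i5',287)):
    p=np.load(f'pics/{n}.npz')['p']
    for c in (u-6,u,u+5): print(n,c,[(v,tuple(int(a) for a in p[v,c])) for v in list(range(204,218))+list(range(224,240))])
"
```

```text
i4 268 [(204, (192, 174, 155)), (205, (190, 172, 155)), (206, (190, 173, 154)), (207, (190, 173, 153)), (208, (190, 173, 152)), (209, (191, 174, 154)), (210, (191, 174, 154)), (211, (190, 171, 152)), (212, (190, 173, 154)), (213, (178, 163, 145)), (214, (123, 117, 104)), (215, (64, 63, 62)), (216, (62, 63, 60)), (217, (63, 62, 61)), (224, (158, 153, 140)), (225, (157, 152, 139)), (226, (153, 150, 137)), (227, (150, 146, 132)), (228, (146, 143, 129)), (229, (142, 138, 124)), (230, (138, 134, 121)), (231, (133, 128, 116)), (232, (130, 125, 115)), (233, (126, 122, 110)), (234, (133, 131, 120)), (235, (140, 141, 131)), (236, (144, 147, 136)), (237, (139, 140, 132)), (238, (135, 136, 126)), (239, (137, 136, 127))]
i4 274 [(204, (191, 173, 155)), (205, (189, 173, 153)), (206, (190, 174, 153)), (207, (191, 174, 155)), (208, (193, 175, 156)), (209, (193, 175, 156)), (210, (191, 175, 154)), (211, (190, 174, 153)), (212, (189, 172, 153)), (213, (176, 162, 145)), (214, (161, 144, 120)), (215, (147, 123, 82)), (216, (105, 88, 63)), (217, (65, 63, 60)), (224, (158, 155, 140)), (225, (166, 161, 14
[... 2488 characters left out ...]
2 [(204, (38, 69, 121)), (205, (82, 91, 114)), (206, (144, 145, 142)), (207, (153, 153, 144)), (208, (141, 141, 131)), (209, (122, 122, 116)), (210, (99, 98, 95)), (211, (100, 97, 95)), (212, (100, 98, 97)), (213, (101, 98, 96)), (214, (96, 93, 90)), (215, (99, 98, 94)), (216, (192, 186, 168)), (217, (220, 216, 196)), (224, (138, 133, 121)), (225, (131, 127, 114)), (226, (123, 118, 107)), (227, (123, 121, 112)), (228, (129, 128, 118)), (229, (137, 136, 127)), (230, (177, 181, 167)), (231, (194, 201, 185)), (232, (197, 205, 189)), (233, (196, 203, 189)), (234, (204, 211, 196)), (235, (203, 206, 192)), (236, (197, 198, 183)), (237, (196, 196, 182)), (238, (148, 148, 138)), (239, (99, 99, 94))]
```

>>> drive_tool --motion '[{"dx": 0.01,"dy": 0.035,"dz": 0.02,"roll": -0.11,"grip": 255},{"dx": 0.02,"dy": 0.07,"dz": 0.04,"roll": -0.22,"grip": 255},{"dx": 0.03,"dy": 0.105,"dz": 0.06,"roll": -0.33,"grip": 255},{"dx": 0.04,"dy": 0.14,"dz": 0.075,"roll": -0.44,"grip": 255},{"dx": 0.043,"dy": 0.15,"dz": 0.095,"roll": -0.55,"grip": 255}]'

```text
clock: 27.45
tcp_pos: [0.4694, 0.2615, 0.2307]
tcp_rot: [[0.532, 0.847, 0.004], [0.847, -0.532, -0.001], [0.001, 0.004, -1.0]]
ft_force: [0.9, 0.2, -0.8]
finger_gap: 0.0244
finger_force: 40.0
```

>>> drive_tool --motion '[{"dx": 0,"dy": 0,"dz": 0,"roll": -0.11,"grip": 255},{"dx": 0,"dy": 0,"dz": 0,"roll": -0.22,"grip": 255},{"dx": 0,"dy": 0,"dz": 0,"roll": -0.33,"grip": 255},{"dx": 0,"dy": 0,"dz": 0,"roll": -0.44,"grip": 255},{"dx": 0,"dy": 0,"dz": 0,"roll": -0.539,"grip": 255}]'

```text
clock: 27.87
tcp_pos: [0.4663, 0.2645, 0.2305]
tcp_rot: [[0.02, 1.0, 0.001], [1.0, -0.02, -0.0], [-0.0, 0.001, -1.0]]
ft_force: [-0.3, -0.3, -1.2]
finger_gap: 0.0246
finger_force: 40.0
```

>>> drive_tool --motion '[{"dx": 0,"dy": 0,"dz": 0.02,"roll": 0,"grip": 255},{"dx": 0,"dy": 0,"dz": 0.045,"roll": 0,"grip": 255},{"dx": 0,"dy": 0,"dz": 0.07,"roll": 0,"grip": 255},{"dx": 0,"dy": 0,"dz": 0.08,"roll": 0,"grip": 255},{"dx": 0,"dy": 0,"dz": 0.08,"roll": 0,"grip": 255}]'

```text
clock: 28.28
tcp_pos: [0.4637, 0.2635, 0.1474]
tcp_rot: [[0.026, 1.0, -0.006], [1.0, -0.026, -0.003], [-0.003, -0.005, -1.0]]
ft_force: [-0.7, -0.5, -1.8]
finger_gap: 0.0242
finger_force: 40.0
```

>>> drive_tool --motion '[{"dx": 0,"dy": 0,"dz": 0,"roll": 0,"grip": 255},{"dx": 0,"dy": 0,"dz": 0,"roll": 0,"grip": 255},{"dx": 0,"dy": 0,"dz": 0,"roll": 0,"grip": 255}]'

```text
clock: 28.53
tcp_pos: [0.4673, 0.2655, 0.1528]
tcp_rot: [[0.028, 1.0, 0.003], [1.0, -0.028, 0.002], [0.002, 0.003, -1.0]]
ft_force: [-0.7, 1.6, -1.4]
finger_gap: 0.0247
finger_force: 40.0
```

```bash
python3 -c "
from h import *
delta((.4675,.2665,.0975),-1.5)"
```

```text
t=28.5 tcp [0.4673 0.2655 0.1528] yawY -1.6 q6 0.50 -> d [0.0009 0.     0.0553] roll deg -0.0766633011879776 rad -0.001 gap 0.025 F 40.0 [-0.7  1.6 -1.4]
```

>>> drive_tool --motion '[{"dx": 0,"dy": 0,"dz": 0.02,"roll": 0,"grip": 255},{"dx": 0,"dy": 0,"dz": 0.04,"roll": 0,"grip": 255},{"dx": 0,"dy": 0,"dz": 0.048,"roll": 0,"grip": 255},{"dx": 0,"dy": 0,"dz": 0.05,"roll": 0,"grip": 255},{"dx": 0,"dy": 0,"dz": 0.05,"roll": 0,"grip": 255}]'

```text
clock: 28.95
tcp_pos: [0.4661, 0.2649, 0.1013]
tcp_rot: [[0.028, 1.0, 0.0], [1.0, -0.028, 0.0], [0.0, 0.0, -1.0]]
ft_force: [-0.0, -0.2, -1.6]
finger_gap: 0.0245
finger_force: 40.0
```

>>> drive_tool --motion '[{"dx": 0,"dy": 0,"dz": 0.002,"roll": 0,"grip": 255},{"dx": 0,"dy": 0,"dz": 0.002,"roll": 0,"grip": 255},{"dx": 0,"dy": 0,"dz": 0.002,"roll": 0,"grip": 255}]'

```text
clock: 29.2
tcp_pos: [0.4665, 0.2652, 0.0997]
tcp_rot: [[0.028, 1.0, 0.002], [1.0, -0.028, 0.001], [0.001, 0.002, -1.0]]
ft_force: [0.4, 0.4, -0.4]
finger_gap: 0.0244
finger_force: 40.0
```

>>> drive_tool --motion '[{"dx": 0,"dy": 0,"dz": 0.002,"roll": 0,"grip": 255},{"dx": 0,"dy": 0,"dz": 0.002,"roll": 0,"grip": 255},{"dx": 0,"dy": 0,"dz": 0.002,"roll": 0,"grip": 255}]'

```text
clock: 29.45
tcp_pos: [0.4675, 0.2654, 0.0984]
tcp_rot: [[0.028, 1.0, 0.004], [1.0, -0.028, 0.001], [0.001, 0.004, -1.0]]
ft_force: [2.8, -0.3, 4.4]
finger_gap: 0.0243
finger_force: 40.4
```

>>> drive_tool --motion '[{"dx": 0,"dy": 0,"dz": 0,"roll": 0,"grip": 200},{"dx": 0,"dy": 0,"dz": 0,"roll": 0,"grip": 180},{"dx": 0,"dy": 0,"dz": 0,"roll": 0,"grip": 150},{"dx": 0,"dy": 0,"dz": 0,"roll": 0,"grip": 140},{"dx": 0,"dy": 0,"dz": 0,"roll": 0,"grip": 140}]'

```text
clock: 29.87
tcp_pos: [0.4644, 0.2644, 0.0958]
tcp_rot: [[0.028, 1.0, -0.003], [1.0, -0.028, -0.001], [-0.001, -0.003, -1.0]]
ft_force: [0.3, 0.1, -0.4]
finger_gap: 0.0385
finger_force: 0.0
```

>>> drive_tool --motion '[{"dx": 0,"dy": 0,"dz": -0.02,"roll": 0,"grip": 140},{"dx": 0,"dy": 0,"dz": -0.055,"roll": 0,"grip": 120},{"dx": 0,"dy": 0,"dz": -0.09,"roll": 0,"grip": 60},{"dx": 0,"dy": 0,"dz": -0.13,"roll": 0,"grip": 0},{"dx": 0,"dy": 0,"dz": -0.17,"roll": 0,"grip": 0}]'

```text
clock: 30.28
tcp_pos: [0.4643, 0.2642, 0.2669]
tcp_rot: [[0.028, 1.0, -0.003], [1.0, -0.028, -0.001], [-0.002, -0.003, -1.0]]
ft_force: [1.4, 0.3, 0.1]
finger_gap: 0.079
finger_force: 0.0
```

>>> drive_tool --motion '[{"dx": -0.04,"dy": 0,"dz": 0,"roll": 0,"grip": 0},{"dx": -0.08,"dy": 0,"dz": 0,"roll": 0,"grip": 0},{"dx": -0.12,"dy": 0,"dz": 0,"roll": 0,"grip": 0},{"dx": -0.16,"dy": 0,"dz": 0,"roll": 0,"grip": 0},{"dx": -0.2,"dy": 0,"dz": 0,"roll": 0,"grip": 0}]'

```text
clock: 30.7
tcp_pos: [0.4589, 0.0635, 0.2661]
tcp_rot: [[0.027, 1.0, -0.002], [1.0, -0.027, 0.0], [0.0, -0.002, -1.0]]
ft_force: [0.6, 0.4, -0.8]
finger_gap: 0.0857
finger_force: 0.0
```

```bash
python3 -c "
from h import *
p,d=snapshot('scene');u,v=map(int,proj('scene',(.467,.2635,.105))[0]);print(u,v)
a=crop(p,u-32,u+32,v-24,v+24,6)
p2,d2=snapshot('top');np.save('pics/t3.npy',d2);u2,v2=map(int,proj('top',(.467,.2635,.105))[0]);print(u2,v2)
b=crop(p2,u2-32,u2+32,v2-24,v2+24,6)
np.savez('pics/c3.npz',p=p,p2=p2)
cv2.imwrite('pics/c3.png',np.hstack([a,b]))
hps(d2)
hps(d2,y0=.18,y1=.325,x0=.43,x1=.5,z0=.107,z1=.13)
delta((.461,-.4166,.15),92.3)"
```

```text
243 268
166 239
hp px [374.9 230.3] rect c [ 461.1 -416.6] size [123.1  27.1] yaw -177.8 ztop 0.034
hp px [167.7 239.2] rect c [466.2 261.2] size [120.7  25.4] yaw 88.6 ztop 0.127
t=30.8 tcp [0.4591 0.0601 0.266 ] yawY -2.0 q6 0.11 -> d [-0.476   0.0185  0.1171] roll deg -94.26305781039008 rad -1.645 gap 0.085 F 0.0 [ 0.3  0.6 -0.5]
```

View pics/c3.png

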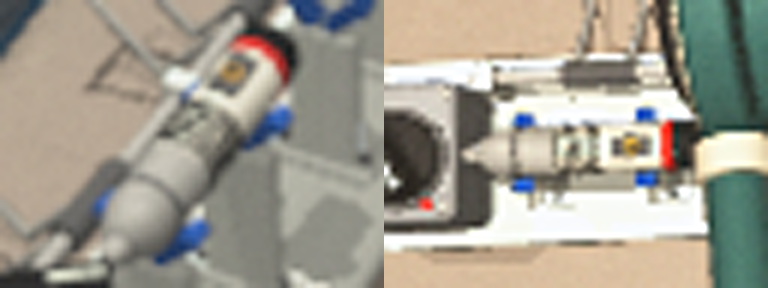

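Red is seated in the left bay. In the top crop its port is near the sleeve's middle at (631,147). I'll quantify that, then go for blue.

```bash
cat >> h.py <<'E'
def bayport(p,y,xa,n="top"):
    hsv=cv2.cvtColor(p,cv2.COLOR_RGB2HSV);c=camera_info(n);C=-c["R"].T@c["t"]
    m=(hsv[...,0]>10)&(hsv[...,0]<30)&(hsv[...,1]>85);
    u,v=proj(n,(xa,y,.118))[0];M=np.zeros(m.shape,bool);M[int(v-14):int(v+15),int(u-18):int(u+19)]=1;m&=M
    # keep pixels whose point on the z=.118 plane is within the sleeve
    vv,uu=np.nonzero(m);P=cast(n,np.c_[uu,vv],.118);k=abs(P[:,0]-xa)<.009;
    if not k.any(): print("no brass");return
    w=hsv[vv[k],uu[k],1].astype(float);q=np.average(np.c_[uu,vv][k],axis=0,weights=w)
    d=cast(n,q,0)[0]-C;d/=np.linalg.norm(d)
    # intersect with cylinder axis (xa,*,.105), r .013, axis along y
    o=C-np.array([xa,0,.105]);A=d[0]**2+d[2]**2;B=o[0]*d[0]+o[2]*d[2];D=B*B-A*(o[0]**2+o[2]**2-.013**2)
    t=(-B-np.sqrt(D))/A;X=o+t*d;print(n,"brass px",q.round(2),k.sum(),"y %.3f"%X[1],"tilt toward +x deg %.1f"%np.degrees(np.arctan2(X[0],X[2])))
E
python3 -c "
from h import *
z=np.load('pics/c3.npz')
for xa in(.466,.4675):
  bayport(z['p2'],.25,xa);bayport(z['p'],.25,xa,'scene')
p=z['p2'];
for u in (170,172,178): print(u,[int(a) for a in p[226:252,u].mean(1)])
"
```

```text
top brass px [174.7  238.95] 7 y 0.236 tilt toward +x deg -1.2
scene brass px [249.44 255.8 ] 10 y 0.234 tilt toward +x deg 8.4
top brass px [174.7  238.95] 7 y 0.236 tilt toward +x deg -7.7
scene brass px [249.44 255.8 ] 10 y 0.235 tilt toward +x deg 1.4
170 [111, 113, 82, 166, 202, 250, 246, 251, 253, 212, 232, 250, 253, 254, 253, 250, 237, 111, 165, 164, 160, 252, 249, 248, 248, 247]
172 [110, 111, 84, 127, 157, 252, 247, 246, 252, 230, 230, 231, 112, 102, 103, 216, 225, 171, 168, 162, 160, 252, 250, 248, 248, 247]
178 [233, 190, 220, 159, 252, 250, 229, 128, 115, 155, 243, 226, 168, 177, 183, 247, 219, 110, 130, 104, 137, 166, 162, 250, 250, 248]
```

Red's port is 0±6° from up. Moving to blue.

>>> drive_tool --motion '[{"dx": -0.04,"dy": 0.002,"dz": 0,"roll": 0,"grip": 0},{"dx": -0.08,"dy": 0.004,"dz": 0,"roll": 0,"grip": 0},{"dx": -0.12,"dy": 0.006,"dz": 0,"roll": 0,"grip": 0},{"dx": -0.16,"dy": 0.008,"dz": 0,"roll": 0,"grip": 0},{"dx": -0.2,"dy": 0.01,"dz": 0,"roll": 0,"grip": 0}]'

```text
clock: 31.22
tcp_pos: [0.464, -0.136, 0.2661]
tcp_rot: [[0.027, 1.0, -0.001], [1.0, -0.027, 0.001], [0.001, -0.001, -1.0]]
ft_force: [1.0, -0.4, 0.4]
finger_gap: 0.0855
finger_force: 0.0
```

>>> drive_tool --motion '[{"dx": -0.04,"dy": 0.002,"dz": 0,"roll": 0.1,"grip": 0},{"dx": -0.08,"dy": 0.004,"dz": 0,"roll": 0.2,"grip": 0},{"dx": -0.12,"dy": 0.006,"dz": 0,"roll": 0.3,"grip": 0},{"dx": -0.16,"dy": 0.008,"dz": 0,"roll": 0.4,"grip": 0},{"dx": -0.2,"dy": 0.008,"dz": 0,"roll": 0.5,"grip": 0}]'

```text
clock: 31.63
tcp_pos: [0.467, -0.3363, 0.2658]
tcp_rot: [[0.508, 0.861, -0.001], [0.861, -0.508, 0.002], [0.001, -0.002, -1.0]]
ft_force: [0.7, 0.2, -0.2]
finger_gap: 0.0855
finger_force: 0.0
```

>>> drive_tool --motion '[{"dx": 0,"dy": 0,"dz": 0,"roll": 0.11,"grip": 0},{"dx": 0,"dy": 0,"dz": 0,"roll": 0.22,"grip": 0},{"dx": 0,"dy": 0,"dz": 0,"roll": 0.33,"grip": 0},{"dx": 0,"dy": 0,"dz": 0,"roll": 0.44,"grip": 0},{"dx": 0,"dy": 0,"dz": 0,"roll": 0.55,"grip": 0}]'

```text
clock: 32.05
tcp_pos: [0.4671, -0.3344, 0.2655]
tcp_rot: [[0.884, 0.468, -0.002], [0.468, -0.884, 0.002], [-0.0, -0.003, -1.0]]
ft_force: [0.5, 0.5, 0.7]
finger_gap: 0.0857
finger_force: 0.0
```

>>> drive_tool --motion '[{"dx": 0,"dy": 0,"dz": 0.02,"roll": 0.11,"grip": 0},{"dx": 0,"dy": 0,"dz": 0.05,"roll": 0.22,"grip": 0},{"dx": 0,"dy": 0,"dz": 0.08,"roll": 0.33,"grip": 0},{"dx": 0,"dy": 0,"dz": 0.1,"roll": 0.44,"grip": 0},{"dx": 0,"dy": 0,"dz": 0.1,"roll": 0.447,"grip": 0}]'

```text
clock: 32.47
tcp_pos: [0.4638, -0.3317, 0.1601]
tcp_rot: [[0.999, 0.043, -0.009], [0.043, -0.999, 0.008], [-0.009, -0.008, -1.0]]
ft_force: [-1.1, 0.4, -0.4]
finger_gap: 0.0854
finger_force: 0.0
```

>>> drive_tool --motion '[{"dx": 0,"dy": 0,"dz": 0,"roll": 0,"grip": 0},{"dx": 0,"dy": 0,"dz": 0,"roll": 0,"grip": 0},{"dx": 0,"dy": 0,"dz": 0,"roll": 0,"grip": 0}]'

```text
clock: 32.72
tcp_pos: [0.4684, -0.3361, 0.1689]
tcp_rot: [[0.999, 0.048, 0.003], [0.048, -0.999, -0.002], [0.003, 0.002, -1.0]]
ft_force: [-0.9, -0.3, 0.8]
finger_gap: 0.0858
finger_force: 0.0
```

```bash
python3 -c "
from h import *
delta((.464,-.4166,.0075),-87.8)"
```

```text
t=32.7 tcp [ 0.4684 -0.3361  0.1689] yawY -87.3 q6 0.86 -> d [-0.0086  0.0798  0.1616] roll deg 0.5451528155390406 rad 0.01 gap 0.086 F 0.0 [-0.9 -0.3  0.8]
```

>>> drive_tool --motion '[{"dx": -0.008,"dy": 0.035,"dz": 0.01,"roll": 0.01,"grip": 0},{"dx": -0.008,"dy": 0.07,"dz": 0.03,"roll": 0.01,"grip": 0},{"dx": -0.008,"dy": 0.08,"dz": 0.06,"roll": 0.01,"grip": 0},{"dx": -0.008,"dy": 0.08,"dz": 0.095,"roll": 0.01,"grip": 0},{"dx": -0.008,"dy": 0.08,"dz": 0.13,"roll": 0.01,"grip": 0}]'

```text
clock: 33.13
tcp_pos: [0.4647, -0.419, 0.0389]
tcp_rot: [[0.999, 0.036, 0.005], [0.036, -0.999, -0.005], [0.005, 0.005, -1.0]]
ft_force: [0.6, -0.2, -1.0]
finger_gap: 0.0854
finger_force: 0.0
```

>>> drive_tool --motion '[{"dx": 0,"dy": 0,"dz": 0,"roll": 0,"grip": 60},{"dx": 0,"dy": 0,"dz": 0,"roll": 0,"grip": 90},{"dx": 0,"dy": 0,"dz": 0,"roll": 0,"grip": 90}]'

```text
clock: 33.38
tcp_pos: [0.4642, -0.4171, 0.0395]
tcp_rot: [[0.999, 0.036, 0.003], [0.036, -0.999, -0.003], [0.003, 0.003, -1.0]]
ft_force: [0.4, -0.5, -1.0]
finger_gap: 0.0556
finger_force: 0.0
```

```bash
python3 -c "
from h import *
delta((.464,-.4166,.0085),-87.8)"
```

```text
t=33.4 tcp [ 0.4642 -0.4171  0.0395] yawY -87.9 q6 0.76 -> d [-0.0003 -0.0005  0.031 ] roll deg -0.10996697001385769 rad -0.002 gap 0.056 F 0.0 [ 0.4 -0.5 -1. ]
```

>>> drive_tool --motion '[{"dx": 0,"dy": 0,"dz": 0.015,"roll": 0,"grip": 90},{"dx": 0,"dy": 0,"dz": 0.028,"roll": 0,"grip": 90},{"dx": 0,"dy": 0,"dz": 0.0315,"roll": 0,"grip": 90},{"dx": 0,"dy": 0,"dz": 0.0315,"roll": 0,"grip": 255},{"dx": 0,"dy": 0,"dz": 0.0315,"roll": 0,"grip": 255}]'

```text
clock: 33.8
tcp_pos: [0.4631, -0.416, 0.0062]
tcp_rot: [[0.999, 0.036, 0.001], [0.036, -0.999, -0.001], [0.001, 0.001, -1.0]]
ft_force: [0.9, 0.6, -0.8]
finger_gap: 0.0321
finger_force: 0.0
```

>>> drive_tool --motion '[{"dx": 0,"dy": 0,"dz": 0,"roll": 0,"grip": 255},{"dx": 0,"dy": 0,"dz": 0,"roll": 0,"grip": 255},{"dx": 0,"dy": 0,"dz": 0,"roll": 0,"grip": 255},{"dx": 0,"dy": 0,"dz": 0,"roll": 0,"grip": 255}]'

```text
clock: 34.13
tcp_pos: [0.4633, -0.4163, 0.0065]
tcp_rot: [[0.999, 0.036, 0.001], [0.036, -0.999, -0.001], [0.001, 0.001, -1.0]]
ft_force: [-0.5, 0.7, 5.5]
finger_gap: 0.0245
finger_force: 39.7
```

>>> drive_tool --motion '[{"dx": 0,"dy": 0,"dz": -0.006,"roll": 0,"grip": 255},{"dx": 0,"dy": 0.007,"dz": -0.006,"roll": 0,"grip": 255},{"dx": 0,"dy": 0.014,"dz": -0.006,"roll": 0,"grip": 255},{"dx": 0,"dy": 0.014,"dz": -0.001,"roll": 0,"grip": 255},{"dx": 0,"dy": 0.014,"dz": 0,"roll": 0,"grip": 255}]'

```text
clock: 34.55
tcp_pos: [0.4642, -0.4323, 0.0075]
tcp_rot: [[0.999, 0.035, 0.002], [0.035, -0.999, -0.003], [0.002, 0.003, -1.0]]
ft_force: [-4.2, 0.9, 15.7]
finger_gap: 0.0242
finger_force: 49.7
```

>>> drive_tool --motion '[{"dx": 0,"dy": 0,"dz": 0,"roll": 0,"grip": 162},{"dx": 0,"dy": 0,"dz": 0,"roll": 0,"grip": 162},{"dx": 0,"dy": 0,"dz": -0.002,"roll": 0,"grip": 162},{"dx": 0,"dy": 0,"dz": -0.002,"roll": 0,"grip": 162},{"dx": 0,"dy": 0,"dz": -0.002,"roll": 0,"grip": 162}]'

```text
clock: 34.97
tcp_pos: [0.4634, -0.4304, 0.0074]
tcp_rot: [[0.999, 0.036, 0.001], [0.036, -0.999, -0.001], [0.001, 0.001, -1.0]]
ft_force: [-0.8, 0.3, 3.4]
finger_gap: 0.0312
finger_force: 1.7
```

```bash
python3 -c "
from h import *
delta((.464,-.397,.0095),-87.8)"
```

```text
t=35.0 tcp [ 0.4634 -0.4304  0.0074] yawY -88.0 q6 0.75 -> d [ 0.0018 -0.0333 -0.0021] roll deg -0.1605043543159752 rad -0.003 gap 0.031 F 1.7 [-0.8  0.3  3.4]
```

>>> drive_tool --motion '[{"dx": 0,"dy": 0,"dz": -0.003,"roll": 0,"grip": 162},{"dx": 0,"dy": -0.004,"dz": -0.003,"roll": 0,"grip": 162},{"dx": 0,"dy": -0.008,"dz": -0.003,"roll": 0,"grip": 162},{"dx": 0,"dy": -0.012,"dz": -0.003,"roll": 0,"grip": 162},{"dx": 0,"dy": -0.016,"dz": -0.003,"roll": 0,"grip": 162}]'

```text
clock: 35.38
tcp_pos: [0.4622, -0.4128, 0.0098]
tcp_rot: [[0.999, 0.036, -0.001], [0.036, -0.999, 0.001], [-0.001, -0.001, -1.0]]
ft_force: [-1.0, -0.5, -0.6]
finger_gap: 0.0313
finger_force: 0.1
```

>>> drive_tool --motion '[{"dx": 0,"dy": -0.004,"dz": 0,"roll": 0,"grip": 162},{"dx": 0,"dy": -0.008,"dz": 0,"roll": 0,"grip": 162},{"dx": 0,"dy": -0.012,"dz": 0,"roll": 0,"grip": 162},{"dx": 0,"dy": -0.016,"dz": 0,"roll": 0,"grip": 162},{"dx": 0,"dy": -0.019,"dz": 0,"roll": 0,"grip": 162}]'

```text
clock: 35.8
tcp_pos: [0.4618, -0.3945, 0.0104]
tcp_rot: [[0.999, 0.036, -0.0], [0.036, -0.999, -0.0], [-0.0, 0.0, -1.0]]
ft_force: [-2.7, -2.8, 0.5]
finger_gap: 0.0314
finger_force: 1.4
```

>>> drive_tool --motion '[{"dx": 0,"dy": 0.003,"dz": 0.001,"roll": 0,"grip": 162},{"dx": 0,"dy": 0.003,"dz": 0.002,"roll": 0,"grip": 162},{"dx": 0,"dy": 0.003,"dz": 0.002,"roll": 0,"grip": 162}]'

```text
clock: 36.05
tcp_pos: [0.462, -0.3978, 0.0081]
tcp_rot: [[0.999, 0.036, -0.0], [0.036, -0.999, 0.0], [-0.0, -0.0, -1.0]]
ft_force: [0.1, 0.4, -0.7]
finger_gap: 0.0311
finger_force: 0.0
```

```bash
python3 -c "
from h import *
look('i6',k=7,w=50,h=36)
delta((.464,-.397,.0095),-87.8)"
```

```text
crop origin 277 138 k 7 tcp [ 0.462  -0.3978  0.0081]
t=36.1 tcp [ 0.462  -0.3979  0.0081] yawY -88.0 q6 0.78 -> d [ 0.0021 -0.0008 -0.0014] roll deg -0.16728841435684672 rad -0.003 gap 0.031 F 0.0 [ 1.  -0.1 -0.6]
```

View pics/i6.png

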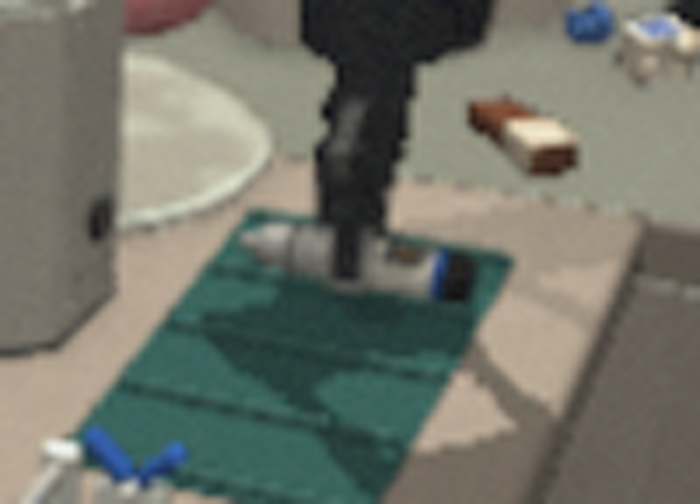

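Blue's port shows at (405,252), leaning about 25° toward the camera. I'll roll it back about 5 mm, then inspect it up close.

>>> drive_tool --motion '[{"dx": 0,"dy": 0.002,"dz": -0.002,"roll": 0,"grip": 162},{"dx": 0,"dy": 0.004,"dz": -0.002,"roll": 0,"grip": 162},{"dx": 0,"dy": 0.006,"dz": -0.002,"roll": 0,"grip": 162},{"dx": 0,"dy": 0.0083,"dz": -0.002,"roll": 0,"grip": 162},{"dx": 0,"dy": 0.0083,"dz": -0.002,"roll": 0,"grip": 162}]'

```text
clock: 36.52
tcp_pos: [0.4625, -0.4068, 0.0105]
tcp_rot: [[0.999, 0.035, 0.0], [0.035, -0.999, -0.001], [0.0, 0.001, -1.0]]
ft_force: [-0.1, -0.1, -0.0]
finger_gap: 0.0313
finger_force: 0.0
```

>>> drive_tool --motion '[{"dx": 0,"dy": -0.0033,"dz": 0.002,"roll": 0,"grip": 162},{"dx": 0,"dy": -0.0033,"dz": 0.002,"roll": 0,"grip": 162},{"dx": 0,"dy": -0.0033,"dz": 0.002,"roll": 0,"grip": 162},{"dx": 0,"dy": -0.0033,"dz": 0.002,"roll": 0,"grip": 255},{"dx": 0,"dy": -0.0033,"dz": 0.002,"roll": 0,"grip": 255}]'

```text
clock: 36.93
tcp_pos: [0.4621, -0.4025, 0.0082]
tcp_rot: [[0.999, 0.036, -0.0], [0.036, -0.999, 0.0], [-0.0, -0.0, -1.0]]
ft_force: [0.2, 0.2, 0.4]
finger_gap: 0.0243
finger_force: 39.1
```

>>> drive_tool --motion '[{"dx": 0,"dy": 0,"dz": 0,"roll": 0,"grip": 255},{"dx": 0,"dy": 0,"dz": 0,"roll": 0,"grip": 255},{"dx": 0,"dy": 0,"dz": 0,"roll": 0,"grip": 255}]'

```text
clock: 37.18
tcp_pos: [0.4621, -0.4025, 0.0082]
tcp_rot: [[0.999, 0.036, -0.0], [0.036, -0.999, 0.0], [-0.0, -0.0, -1.0]]
ft_force: [0.3, 1.0, 0.3]
finger_gap: 0.0244
finger_force: 39.1
```

>>> drive_tool --motion '[{"dx": 0,"dy": 0,"dz": -0.03,"roll": 0,"grip": 255},{"dx": 0,"dy": 0,"dz": -0.07,"roll": 0,"grip": 255},{"dx": 0,"dy": 0,"dz": -0.11,"roll": 0,"grip": 255},{"dx": 0,"dy": 0,"dz": -0.15,"roll": 0,"grip": 255},{"dx": 0,"dy": 0,"dz": -0.19,"roll": 0,"grip": 255}]'

```text
clock: 37.6
tcp_pos: [0.4617, -0.4025, 0.1996]
tcp_rot: [[0.999, 0.036, -0.001], [0.036, -0.999, 0.0], [-0.001, -0.0, -1.0]]
ft_force: [0.6, -1.0, -2.1]
finger_gap: 0.0245
finger_force: 39.4
```

```bash
python3 -c "
from h import *
delta((.36,.44,.36),-64)"
```

```text
t=37.6 tcp [ 0.4617 -0.4025  0.1996] yawY -88.0 q6 0.78 -> d [-0.0716 -0.8456 -0.1601] roll deg -23.950007186400285 rad -0.418 gap 0.025 F 39.4 [ 0.6 -1.  -2.1]
```

>>> drive_tool --motion '[{"dx": -0.003,"dy": -0.034,"dz": -0.006,"roll": 0,"grip": 255},{"dx": -0.006,"dy": -0.068,"dz": -0.013,"roll": 0,"grip": 255},{"dx": -0.009,"dy": -0.102,"dz": -0.019,"roll": 0,"grip": 255},{"dx": -0.011,"dy": -0.136,"dz": -0.026,"roll": 0,"grip": 255},{"dx": -0.014,"dy": -0.169,"dz": -0.032,"roll": 0,"grip": 255}]'

```text
clock: 38.02
tcp_pos: [0.4416, -0.2329, 0.2304]
tcp_rot: [[0.999, 0.035, 0.0], [0.035, -0.999, -0.0], [0.0, 0.0, -1.0]]
ft_force: [0.8, 0.9, -1.2]
finger_gap: 0.0248
finger_force: 39.7
```

>>> drive_tool --motion '[{"dx": -0.003,"dy": -0.034,"dz": -0.006,"roll": 0,"grip": 255},{"dx": -0.006,"dy": -0.068,"dz": -0.013,"roll": 0,"grip": 255},{"dx": -0.009,"dy": -0.102,"dz": -0.019,"roll": 0,"grip": 255},{"dx": -0.011,"dy": -0.136,"dz": -0.026,"roll": 0,"grip": 255},{"dx": -0.014,"dy": -0.169,"dz": -0.032,"roll": 0,"grip": 255}]'

```text
clock: 38.43
tcp_pos: [0.4215, -0.0645, 0.2625]
tcp_rot: [[0.999, 0.035, 0.001], [0.035, -0.999, -0.0], [0.001, 0.0, -1.0]]
ft_force: [-0.3, 0.8, -0.6]
finger_gap: 0.0243
finger_force: 39.7
```

>>> drive_tool --motion '[{"dx": -0.003,"dy": -0.034,"dz": -0.006,"roll": 0,"grip": 255},{"dx": -0.006,"dy": -0.068,"dz": -0.013,"roll": 0,"grip": 255},{"dx": -0.009,"dy": -0.102,"dz": -0.019,"roll": 0,"grip": 255},{"dx": -0.011,"dy": -0.136,"dz": -0.026,"roll": 0,"grip": 255},{"dx": -0.014,"dy": -0.169,"dz": -0.032,"roll": 0,"grip": 255}]'

```text
clock: 38.85
tcp_pos: [0.4015, 0.1039, 0.2947]
tcp_rot: [[0.999, 0.036, 0.001], [0.036, -0.999, 0.0], [0.001, 0.0, -1.0]]
ft_force: [0.7, -0.8, -1.9]
finger_gap: 0.0244
finger_force: 39.7
```

>>> drive_tool --motion '[{"dx": -0.003,"dy": -0.034,"dz": -0.006,"roll": 0,"grip": 255},{"dx": -0.006,"dy": -0.068,"dz": -0.013,"roll": 0,"grip": 255},{"dx": -0.009,"dy": -0.102,"dz": -0.019,"roll": 0,"grip": 255},{"dx": -0.011,"dy": -0.136,"dz": -0.026,"roll": 0,"grip": 255},{"dx": -0.014,"dy": -0.169,"dz": -0.032,"roll": 0,"grip": 255}]'

```text
clock: 39.27
tcp_pos: [0.3815, 0.2724, 0.3266]
tcp_rot: [[0.999, 0.036, 0.001], [0.036, -0.999, 0.0], [0.001, -0.0, -1.0]]
ft_force: [1.3, -0.0, -1.9]
finger_gap: 0.0244
finger_force: 39.7
```

>>> drive_tool --motion '[{"dx": -0.003,"dy": -0.034,"dz": -0.006,"roll": -0.1,"grip": 255},{"dx": -0.006,"dy": -0.068,"dz": -0.013,"roll": -0.2,"grip": 255},{"dx": -0.009,"dy": -0.102,"dz": -0.019,"roll": -0.3,"grip": 255},{"dx": -0.011,"dy": -0.136,"dz": -0.026,"roll": -0.4,"grip": 255},{"dx": -0.014,"dy": -0.169,"dz": -0.032,"roll": -0.418,"grip": 255}]'

```text
clock: 39.68
tcp_pos: [0.3615, 0.4408, 0.3583]
tcp_rot: [[0.897, 0.443, 0.0], [0.443, -0.897, -0.0], [0.0, 0.0, -1.0]]
ft_force: [1.5, 0.4, -2.3]
finger_gap: 0.0245
finger_force: 39.7
```

>>> drive_tool --motion '[{"dx": 0,"dy": 0,"dz": 0,"roll": 0,"grip": 255},{"dx": 0,"dy": 0,"dz": 0,"roll": 0,"grip": 255}]'

```text
clock: 39.85
tcp_pos: [0.3615, 0.4405, 0.3577]
tcp_rot: [[0.898, 0.441, -0.0], [0.441, -0.898, -0.001], [-0.001, 0.001, -1.0]]
ft_force: [0.7, -0.4, -1.5]
finger_gap: 0.0244
finger_force: 39.7
```

```bash
python3 -c "
from h import *
look('i7');delta((.464,.1255,.25),-1.5)
z=np.load('pics/i7.npz');np.savez('pics/x.npz',p=z['p'])"
```

```text
crop origin 182 173 k 5 tcp [0.3615 0.4405 0.3577]
t=39.9 tcp [0.3617 0.4393 0.3575] yawY -63.9 q6 1.95 -> d [-0.0458  0.3267  0.108 ] roll deg -62.439397347584986 rad -1.09 gap 0.024 F 39.7 [-0.9  0.4 -1.5]
```

View pics/i7.png

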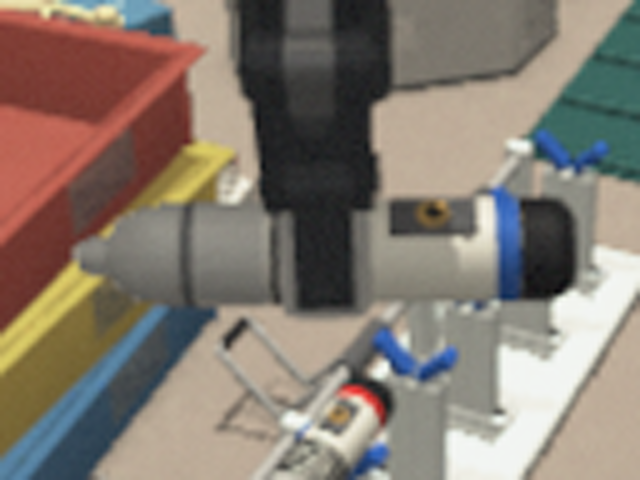

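The blue port is at (433,213) between edges 197 and 300, which puts it about 11° off toward the camera side. The red piece in its bay is also visible at (345,415). I'll lay blue in the middle bay slightly toward −x so it settles about 8° toward +x.

>>> drive_tool --motion '[{"dx": -0.005,"dy": 0.032,"dz": 0.01,"roll": 0,"grip": 255},{"dx": -0.009,"dy": 0.065,"dz": 0.02,"roll": 0,"grip": 255},{"dx": -0.014,"dy": 0.097,"dz": 0.03,"roll": 0,"grip": 255},{"dx": -0.018,"dy": 0.13,"dz": 0.04,"roll": 0,"grip": 255},{"dx": -0.023,"dy": 0.162,"dz": 0.05,"roll": 0,"grip": 255}]'

```text
clock: 40.32
tcp_pos: [0.4123, 0.2804, 0.3075]
tcp_rot: [[0.899, 0.437, 0.0], [0.437, -0.899, -0.001], [-0.0, 0.001, -1.0]]
ft_force: [0.5, 0.5, -1.5]
finger_gap: 0.0246
finger_force: 39.8
```

>>> drive_tool --motion '[{"dx": -0.005,"dy": 0.032,"dz": 0.01,"roll": -0.11,"grip": 255},{"dx": -0.009,"dy": 0.065,"dz": 0.02,"roll": -0.22,"grip": 255},{"dx": -0.014,"dy": 0.097,"dz": 0.03,"roll": -0.33,"grip": 255},{"dx": -0.018,"dy": 0.13,"dz": 0.04,"roll": -0.44,"grip": 255},{"dx": -0.023,"dy": 0.161,"dz": 0.05,"roll": -0.55,"grip": 255}]'

```text
clock: 40.73
tcp_pos: [0.4617, 0.1255, 0.2577]
tcp_rot: [[0.534, 0.845, 0.0], [0.845, -0.534, -0.001], [-0.0, 0.001, -1.0]]
ft_force: [0.7, 0.4, -2.4]
finger_gap: 0.0244
finger_force: 39.8
```

>>> drive_tool --motion '[{"dx": 0,"dy": 0,"dz": 0,"roll": -0.11,"grip": 255},{"dx": 0,"dy": 0,"dz": 0,"roll": -0.22,"grip": 255},{"dx": 0,"dy": 0,"dz": 0.02,"roll": -0.33,"grip": 255},{"dx": 0,"dy": 0,"dz": 0.05,"roll": -0.44,"grip": 255},{"dx": 0,"dy": 0,"dz": 0.08,"roll": -0.54,"grip": 255}]'

```text
clock: 41.15
tcp_pos: [0.4627, 0.1272, 0.1786]
tcp_rot: [[0.024, 1.0, 0.003], [1.0, -0.024, 0.0], [0.0, 0.003, -1.0]]
ft_force: [0.6, 0.4, -2.4]
finger_gap: 0.0244
finger_force: 39.9
```

>>> drive_tool --motion '[{"dx": 0,"dy": 0,"dz": 0.01,"roll": 0,"grip": 255},{"dx": 0,"dy": 0,"dz": 0.01,"roll": 0,"grip": 255},{"dx": 0,"dy": 0,"dz": 0.01,"roll": 0,"grip": 255},{"dx": 0,"dy": 0,"dz": 0.01,"roll": 0,"grip": 255}]'

```text
clock: 41.48
tcp_pos: [0.4635, 0.1286, 0.1702]
tcp_rot: [[0.029, 1.0, 0.003], [1.0, -0.029, 0.001], [0.001, 0.003, -1.0]]
ft_force: [-0.3, 0.3, -1.1]
finger_gap: 0.0246
finger_force: 39.8
```

```bash
python3 -c "
from h import *
delta((.4628,.1295,.103),-1.5)"
```

```text
t=41.5 tcp [0.4635 0.1286 0.1702] yawY -1.7 q6 0.25 -> d [ 0.0008 -0.0009  0.0672] roll deg -0.17673211043282322 rad -0.003 gap 0.025 F 39.8 [-0.3  0.3 -1.1]
```

>>> drive_tool --motion '[{"dx": 0,"dy": -0.001,"dz": 0.03,"roll": 0,"grip": 255},{"dx": 0,"dy": -0.001,"dz": 0.055,"roll": 0,"grip": 255},{"dx": 0,"dy": -0.001,"dz": 0.067,"roll": 0,"grip": 255},{"dx": 0,"dy": -0.001,"dz": 0.067,"roll": 0,"grip": 255},{"dx": 0,"dy": -0.001,"dz": 0.067,"roll": 0,"grip": 255}]'

```text
clock: 41.9
tcp_pos: [0.4626, 0.1291, 0.1029]
tcp_rot: [[0.028, 1.0, 0.002], [1.0, -0.028, 0.001], [0.001, 0.002, -1.0]]
ft_force: [0.5, 0.5, -1.2]
finger_gap: 0.0247
finger_force: 39.9
```

>>> drive_tool --motion '[{"dx": 0,"dy": 0,"dz": 0.002,"roll": 0,"grip": 255},{"dx": 0,"dy": 0,"dz": 0.002,"roll": 0,"grip": 255},{"dx": 0,"dy": 0,"dz": 0.002,"roll": 0,"grip": 255}]'

```text
clock: 42.15
tcp_pos: [0.4625, 0.1291, 0.1007]
tcp_rot: [[0.027, 1.0, 0.003], [1.0, -0.027, 0.001], [0.001, 0.003, -1.0]]
ft_force: [1.4, 1.0, 1.1]
finger_gap: 0.0241
finger_force: 40.0
```

>>> drive_tool --motion '[{"dx": 0,"dy": 0,"dz": 0.001,"roll": 0,"grip": 255},{"dx": 0,"dy": 0,"dz": 0.001,"roll": 0,"grip": 255},{"dx": 0,"dy": 0,"dz": 0.001,"roll": 0,"grip": 255}]'

```text
clock: 42.4
tcp_pos: [0.4632, 0.1291, 0.1001]
tcp_rot: [[0.027, 1.0, 0.004], [1.0, -0.027, 0.001], [0.001, 0.004, -1.0]]
ft_force: [1.1, -0.8, 6.0]
finger_gap: 0.0241
finger_force: 40.6
```

>>> drive_tool --motion '[{"dx": 0,"dy": 0,"dz": 0,"roll": 0,"grip": 200},{"dx": 0,"dy": 0,"dz": 0,"roll": 0,"grip": 180},{"dx": 0,"dy": 0,"dz": 0,"roll": 0,"grip": 150},{"dx": 0,"dy": 0,"dz": 0,"roll": 0,"grip": 135},{"dx": 0,"dy": 0,"dz": 0,"roll": 0,"grip": 135}]'

```text
clock: 42.82
tcp_pos: [0.4601, 0.1285, 0.0975]
tcp_rot: [[0.027, 1.0, -0.002], [1.0, -0.027, -0.0], [-0.0, -0.002, -1.0]]
ft_force: [0.4, 0.1, 0.2]
finger_gap: 0.04
finger_force: 0.0
```

>>> drive_tool --motion '[{"dx": 0,"dy": 0.002,"dz": -0.02,"roll": 0,"grip": 135},{"dx": 0,"dy": 0.002,"dz": -0.055,"roll": 0,"grip": 120},{"dx": 0,"dy": 0.002,"dz": -0.09,"roll": 0,"grip": 60},{"dx": 0,"dy": 0.002,"dz": -0.13,"roll": 0,"grip": 0},{"dx": 0,"dy": 0.002,"dz": -0.17,"roll": 0,"grip": 0}]'

```text
clock: 43.23
tcp_pos: [0.4618, 0.1284, 0.2686]
tcp_rot: [[0.027, 1.0, -0.003], [1.0, -0.027, -0.001], [-0.001, -0.003, -1.0]]
ft_force: [0.9, 0.7, -0.4]
finger_gap: 0.0792
finger_force: 0.0
```

>>> drive_tool --motion '[{"dx": -0.04,"dy": 0,"dz": 0,"roll": 0,"grip": 0},{"dx": -0.08,"dy": 0,"dz": 0,"roll": 0,"grip": 0},{"dx": -0.12,"dy": 0,"dz": 0,"roll": 0,"grip": 0},{"dx": -0.16,"dy": 0,"dz": 0,"roll": 0,"grip": 0},{"dx": -0.2,"dy": 0,"dz": 0,"roll": 0,"grip": 0}]'

```text
clock: 43.65
tcp_pos: [0.4567, -0.0726, 0.2678]
tcp_rot: [[0.026, 1.0, -0.001], [1.0, -0.026, 0.0], [0.0, -0.001, -1.0]]
ft_force: [0.3, -0.4, 0.1]
finger_gap: 0.0854
finger_force: 0.0
```

```bash
python3 -c "
from h import *
p,d=snapshot('scene');p2,d2=snapshot('top');np.savez('pics/c4.npz',p=p,p2=p2,d2=d2)
hps(d2,y0=.18,y1=.325,x0=.43,x1=.5,z0=.107,z1=.13)
hps(d2,y0=.05,y1=.2,x0=.43,x1=.5,z0=.107,z1=.13)
for y,xa in((.237,.4668),(.1,.463)):
  bayport(p2,y,xa);bayport(p,y,xa,'scene')
u2,v2=map(int,proj('top',(.465,.19,.105))[0]);b=crop(p2,u2-40,u2+40,v2-16,v2+16,9)
u,v=map(int,proj('scene',(.465,.19,.105))[0]);a=crop(p,u-40,u+40,v-35,v+35,4)
o=np.zeros((600,720,3),np.uint8);o[:288,:720]=b;o[292:572,:320]=a;cv2.imwrite('pics/c4.png',o)
delta((.4728,.3625,.2),123)"
```

```text
hp px [167.8 239.3] rect c [466.1 261.2] size [120.7  25. ] yaw 88.5 ztop 0.124
hp px [210.8 237.2] rect c [463.1 128.1] size [121.   25.8] yaw 88.4 ztop 0.124
top brass px [174.7  238.94] 7 y 0.236 tilt toward +x deg -4.6
scene brass px [249.46 255.79] 10 y 0.235 tilt toward +x deg 4.5
top brass px [218.02 236.11] 8 y 0.102 tilt toward +x deg 8.3
scene brass px [273.96 223.  ] 3 y 0.099 tilt toward +x deg 18.7
t=43.8 tcp [ 0.4567 -0.0761  0.2676] yawY -1.9 q6 -0.18 -> d [0.4391 0.0014 0.0667] roll deg -124.93238253207608 rad -2.18 gap 0.085 F 0.0 [ 0.  -0.3  0.3]
```

View pics/c4.png

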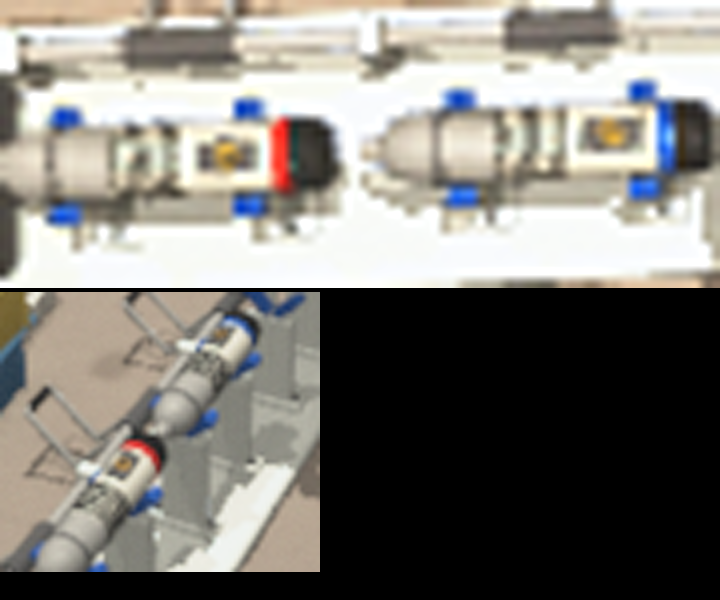

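```bash
python3 -c "
from h import *
z=np.load('pics/c4.npz');p=z['p2'].astype(int).mean(2)
for n,cs in(('red',range(170,179)),('blue',range(213,222))):
    print(n)
    for u in cs: print(u,[int(a) for a in p[228:248,u]])
"
```

```text
red
170 [87, 169, 203, 251, 246, 251, 253, 213, 232, 250, 253, 254, 253, 249, 236, 112, 168, 169, 160, 252]
171 [88, 131, 158, 252, 246, 246, 252, 220, 231, 246, 229, 230, 228, 243, 230, 167, 169, 171, 160, 252]
172 [82, 127, 161, 252, 247, 247, 252, 231, 231, 229, 114, 106, 106, 216, 225, 169, 169, 167, 160, 252]
173 [82, 127, 160, 252, 247, 247, 252, 231, 235, 224, 129, 121, 117, 215, 225, 161, 167, 167, 163, 252]
174 [82, 131, 160, 251, 248, 249, 254, 228, 239, 134, 160, 131, 134, 199, 225, 151, 166, 167, 159, 253]
175 [77, 166, 163, 251, 250, 249, 254, 204, 239, 149, 164, 100, 120, 211, 225, 155, 165, 164, 177, 252]
176 [117, 164, 189, 251, 250, 124, 102, 159, 242, 192, 138, 108, 111, 249, 225, 92, 107, 103, 231, 253]
177 [225, 164, 253, 252, 220, 119, 101, 172, 242, 192, 114, 118, 118, 248, 223, 99, 118, 105, 216, 252]
178 [221, 163, 251, 250, 229, 131, 123, 154, 243, 226, 170, 177, 183, 248, 223, 112, 134, 109, 140, 166]
blue
213 [174, 250, 251, 250, 253, 226, 234, 250, 254, 255, 253, 250, 232, 163, 178, 182, 171, 253, 250, 249]
214 [176, 164, 252, 250, 253, 225, 233, 221, 191, 173, 170, 248, 226, 170, 176, 179, 169, 254, 250, 249]
215 [174, 194, 252, 250, 252, 226, 236, 129, 112, 114, 154, 249, 225, 167, 180, 179, 170, 254, 250, 249]
216 [171, 254, 251, 250, 252, 227, 237, 144, 137, 122, 109, 250, 223, 162, 177, 180, 171, 253, 251, 249]
217 [200, 251, 250, 250, 253, 226, 240, 150, 131, 139, 137, 249, 223, 152, 176, 177, 203, 249, 252, 251]
218 [254, 251, 250, 250, 254, 199, 242, 142, 129, 163, 151, 249, 225, 144, 180, 183, 255, 177, 250, 252]
219 [253, 251, 253, 224, 222, 191, 243, 120, 133, 135, 139, 248, 222, 163, 177, 180, 170, 169, 171, 252]
220 [252, 251, 253, 125, 101, 139, 236, 122, 120, 119, 176, 247, 224, 85, 128, 120, 134, 171, 174, 253]
221 [251, 253, 227, 116, 101, 146, 199, 163, 187, 197, 202, 247, 226, 91, 135, 111, 136, 194, 193, 253]
```

```bash
python3 -c "
from h import *
z=np.load('pics/c4.npz');p=z['p2'].astype(int);
for n,cs,ch in(('red',range(178,183),1),('blue',range(221,227),0)):
    print(n)
    for u in cs: print(u,[(int(a[0]),int(a[1]),int(a[2])) for a in p[231:247,u]])
c=camera_info('top');
for y,x in((.236,.4668),(.102,.463)):
    a=proj('top',np.array([[x,y,.105],[x-.0003,y-.02,.105]]));print('axis px',a.round(2).tolist(),'px of +-13mm in x',proj('top',[[x+.013,y,.105],[x-.013,y,.105],[x,y,.118]]).round(2).tolist())
"
```

```text
red
178 [(253, 254, 245), (235, 237, 215), (82, 115, 197), (65, 106, 198), (150, 155, 157), (255, 249, 227), (238, 234, 207), (176, 178, 158), (182, 184, 165), (185, 190, 176), (255, 254, 237), (242, 231, 197), (94, 108, 134), (60, 118, 224), (45, 90, 194), (144, 142, 134)]
179 [(252, 253, 244), (255, 255, 245), (195, 212, 232), (185, 203, 227), (169, 161, 149), (252, 245, 214), (253, 255, 241), (254, 255, 253), (255, 255, 255), (254, 255, 248), (254, 253, 231), (238, 222, 188), (96, 101, 108), (83, 92, 117), (69, 78, 105), (183, 175, 154)]
180 [(250, 251, 243), (251, 253, 243), (255, 255, 255), (255, 255, 255), (232, 174, 150), (251, 81, 62), (255, 94, 72), (254, 101, 77), (254, 93, 74), (254, 88, 69), (249, 138, 111), (222, 114, 94), (122, 105, 90), (141, 137, 116), (133, 126, 110), (183, 176, 157)]
181 [(250, 252, 243), (249, 251, 243), (251, 255, 255), (226, 237, 244), (220, 61, 61), (249, 41, 34), (255, 46, 37), (255, 56, 43), (255, 58, 47), (255, 61, 49), (248, 44, 38), (209, 41, 33), (112, 62, 56), (124, 120, 105), (116, 111, 99), (139, 134, 121)]
182 [(249, 251, 243), (249, 2
[... 1326 characters left out ...]
 (71, 67, 64), (50, 43, 33), (62, 54, 43), (71, 62, 51), (70, 62, 48), (61, 54, 41), (58, 51, 39), (48, 41, 34), (105, 106, 103), (157, 152, 134), (172, 164, 147), (255, 255, 255), (253, 255, 255), (238, 239, 229)]
226 [(252, 253, 255), (255, 255, 255), (79, 81, 80), (49, 44, 40), (59, 55, 51), (74, 68, 61), (77, 71, 66), (65, 62, 57), (56, 50, 44), (47, 43, 38), (123, 119, 104), (169, 162, 145), (181, 180, 168), (226, 229, 218), (227, 229, 220), (230, 233, 230)]
axis px [[175.52, 238.96], [181.91, 238.6]] px of +-13mm in x [[175.39, 234.81], [175.64, 243.13], [174.69, 238.6]]
axis px [[218.34, 237.1], [224.72, 236.73]] px of +-13mm in x [[218.13, 232.95], [218.56, 241.26], [217.96, 236.72]]
```

Ring-edge analysis gives red about −3° and blue +1 to +6°, both within 14°. Next I'll shut the knob.

>>> drive_tool --motion '[{"dx": 0.04,"dy": 0,"dz": 0,"roll": 0,"grip": 0},{"dx": 0.08,"dy": 0,"dz": 0,"roll": 0,"grip": 0},{"dx": 0.12,"dy": 0,"dz": 0,"roll": 0,"grip": 0},{"dx": 0.16,"dy": 0,"dz": 0,"roll": 0,"grip": 0},{"dx": 0.2,"dy": 0,"dz": 0,"roll": 0,"grip": 0}]'

```text
clock: 44.17
tcp_pos: [0.4621, 0.1309, 0.2677]
tcp_rot: [[0.027, 1.0, -0.001], [1.0, -0.027, 0.0], [0.0, -0.001, -1.0]]
ft_force: [0.9, -0.4, 0.3]
finger_gap: 0.0856
finger_force: 0.0
```

>>> drive_tool --motion '[{"dx": 0.04,"dy": 0,"dz": 0,"roll": 0,"grip": 0},{"dx": 0.08,"dy": 0,"dz": 0,"roll": 0,"grip": 0},{"dx": 0.12,"dy": 0,"dz": 0,"roll": 0,"grip": 0},{"dx": 0.16,"dy": 0,"dz": 0,"roll": 0,"grip": 0},{"dx": 0.2,"dy": 0,"dz": 0,"roll": 0,"grip": 0}]'

```text
clock: 44.58
tcp_pos: [0.467, 0.3312, 0.2674]
tcp_rot: [[0.026, 1.0, -0.002], [1.0, -0.026, -0.001], [-0.001, -0.002, -1.0]]
ft_force: [0.6, -1.1, -0.4]
finger_gap: 0.0852
finger_force: 0.0
```

>>> drive_tool --motion '[{"dx": 0.039,"dy": 0,"dz": 0,"roll": -0.11,"grip": 60},{"dx": 0.039,"dy": 0,"dz": 0,"roll": -0.22,"grip": 60},{"dx": 0.039,"dy": 0,"dz": 0,"roll": -0.33,"grip": 60},{"dx": 0.039,"dy": 0,"dz": 0,"roll": -0.44,"grip": 60},{"dx": 0.039,"dy": 0,"dz": 0,"roll": -0.55,"grip": 60}]'

```text
clock: 45.0
tcp_pos: [0.4682, 0.3686, 0.267]
tcp_rot: [[-0.506, 0.863, -0.002], [0.863, 0.506, -0.001], [0.0, -0.003, -1.0]]
ft_force: [1.2, -0.4, -0.5]
finger_gap: 0.0651
finger_force: 0.0
```

>>> drive_tool --motion '[{"dx": 0,"dy": 0,"dz": 0,"roll": -0.11,"grip": 110},{"dx": 0,"dy": 0,"dz": 0,"roll": -0.22,"grip": 110},{"dx": 0,"dy": 0,"dz": 0,"roll": -0.33,"grip": 110},{"dx": 0,"dy": 0,"dz": 0,"roll": -0.44,"grip": 110},{"dx": 0,"dy": 0,"dz": 0,"roll": -0.55,"grip": 110}]'

```text
clock: 45.42
tcp_pos: [0.4684, 0.368, 0.2672]
tcp_rot: [[-0.882, 0.472, -0.002], [0.472, 0.882, -0.001], [0.001, -0.002, -1.0]]
ft_force: [-0.3, 0.3, -0.9]
finger_gap: 0.0483
finger_force: 0.0
```

>>> drive_tool --motion '[{"dx": 0,"dy": 0,"dz": 0,"roll": -0.11,"grip": 110},{"dx": 0,"dy": 0,"dz": 0,"roll": -0.22,"grip": 110},{"dx": 0,"dy": 0,"dz": 0,"roll": -0.33,"grip": 110},{"dx": 0,"dy": 0,"dz": 0,"roll": -0.44,"grip": 110},{"dx": 0,"dy": 0,"dz": 0,"roll": -0.55,"grip": 110}]'

```text
clock: 45.83
tcp_pos: [0.4684, 0.368, 0.2672]
tcp_rot: [[-0.998, -0.058, -0.002], [-0.058, 0.998, -0.001], [0.002, -0.001, -1.0]]
ft_force: [0.1, -0.6, -0.2]
finger_gap: 0.0483
finger_force: 0.0
```

>>> drive_tool --motion '[{"dx": 0,"dy": 0,"dz": 0,"roll": -0.11,"grip": 110},{"dx": 0,"dy": 0,"dz": 0,"roll": -0.22,"grip": 110},{"dx": 0,"dy": 0,"dz": 0.02,"roll": -0.33,"grip": 110},{"dx": 0,"dy": 0,"dz": 0.05,"roll": -0.44,"grip": 110},{"dx": 0,"dy": 0,"dz": 0.06,"roll": -0.53,"grip": 110}]'

```text
clock: 46.25
tcp_pos: [0.4668, 0.3668, 0.2037]
tcp_rot: [[-0.832, -0.555, -0.006], [-0.555, 0.832, -0.004], [0.007, 0.0, -1.0]]
ft_force: [-0.4, -1.0, -1.4]
finger_gap: 0.0488
finger_force: 0.0
```

>>> drive_tool --motion '[{"dx": 0,"dy": 0,"dz": 0,"roll": 0,"grip": 110},{"dx": 0,"dy": 0,"dz": 0,"roll": 0,"grip": 110},{"dx": 0,"dy": 0,"dz": 0,"roll": 0,"grip": 110}]'

```text
clock: 46.5
tcp_pos: [0.4697, 0.3683, 0.2091]
tcp_rot: [[-0.836, -0.548, 0.001], [-0.548, 0.836, 0.001], [-0.001, 0.0, -1.0]]
ft_force: [-0.0, -0.6, -0.0]
finger_gap: 0.0488
finger_force: 0.0
```

```bash
python3 -c "
from h import *
delta((.4726,.3632,.107),122.5)"
```

```text
t=46.5 tcp [0.4697 0.3683 0.2091] yawY 123.3 q6 -1.53 -> d [ 0.0005 -0.0059  0.1021] roll deg 0.753285117127291 rad 0.013 gap 0.049 F 0.0 [-0.  -0.6 -0. ]
```

>>> drive_tool --motion '[{"dx": 0,"dy": -0.006,"dz": 0.035,"roll": 0.013,"grip": 110},{"dx": 0,"dy": -0.006,"dz": 0.065,"roll": 0.013,"grip": 110},{"dx": 0,"dy": -0.006,"dz": 0.09,"roll": 0.013,"grip": 110},{"dx": 0,"dy": -0.006,"dz": 0.1,"roll": 0.013,"grip": 110},{"dx": 0,"dy": -0.006,"dz": 0.1,"roll": 0.013,"grip": 110}]'

```text
clock: 46.92
tcp_pos: [0.4716, 0.3618, 0.1063]
tcp_rot: [[-0.843, -0.538, -0.003], [-0.538, 0.843, -0.002], [0.004, -0.0, -1.0]]
ft_force: [0.1, -0.6, -0.1]
finger_gap: 0.0488
finger_force: 0.0
```

>>> drive_tool --motion '[{"dx": 0,"dy": 0,"dz": 0,"roll": 0,"grip": 255},{"dx": 0,"dy": 0,"dz": 0,"roll": 0,"grip": 255},{"dx": 0,"dy": 0,"dz": 0,"roll": 0,"grip": 255},{"dx": 0,"dy": 0,"dz": 0,"roll": 0,"grip": 255},{"dx": 0,"dy": 0,"dz": 0,"roll": 0,"grip": 255}]' --newtons 50

```text
clock: 47.33
tcp_pos: [0.4743, 0.3645, 0.1113]
tcp_rot: [[-0.842, -0.539, 0.003], [-0.539, 0.842, 0.004], [-0.005, 0.001, -1.0]]
ft_force: [-2.7, 3.7, 7.1]
finger_gap: 0.0127
finger_force: 50.8
```

>>> drive_tool --motion '[{"dx": 0,"dy": 0,"dz": 0,"roll": 0,"grip": 255},{"dx": 0,"dy": 0,"dz": 0,"roll": 0,"grip": 255}]'

```text
clock: 47.5
tcp_pos: [0.4743, 0.3645, 0.1113]
tcp_rot: [[-0.842, -0.539, 0.004], [-0.539, 0.842, 0.004], [-0.005, 0.001, -1.0]]
ft_force: [-2.9, 2.2, 6.3]
finger_gap: 0.0129
finger_force: 50.8
```

>>> drive_tool --motion '[{"dx": 0,"dy": 0,"dz": 0,"roll": 0.08,"grip": 255},{"dx": 0,"dy": 0,"dz": 0,"roll": 0.16,"grip": 255},{"dx": 0,"dy": 0,"dz": 0,"roll": 0.24,"grip": 255},{"dx": 0,"dy": 0,"dz": 0,"roll": 0.32,"grip": 255},{"dx": 0,"dy": 0,"dz": 0,"roll": 0.4,"grip": 255}]'

```text
clock: 47.92
tcp_pos: [0.4747, 0.3635, 0.1113]
tcp_rot: [[-0.986, -0.166, 0.004], [-0.166, 0.986, 0.002], [-0.004, 0.001, -1.0]]
ft_force: [-1.2, -0.7, 7.4]
finger_gap: 0.0132
finger_force: 50.9
```

>>> drive_tool --motion '[{"dx": 0,"dy": 0,"dz": 0,"roll": 0.08,"grip": 255},{"dx": 0,"dy": 0,"dz": 0,"roll": 0.16,"grip": 255},{"dx": 0,"dy": 0,"dz": 0,"roll": 0.24,"grip": 255},{"dx": 0,"dy": 0,"dz": 0,"roll": 0.32,"grip": 255},{"dx": 0,"dy": 0,"dz": 0,"roll": 0.4,"grip": 255}]'

```text
clock: 48.33
tcp_pos: [0.4746, 0.3624, 0.1113]
tcp_rot: [[-0.973, 0.232, 0.004], [0.232, 0.973, -0.0], [-0.003, 0.001, -1.0]]
ft_force: [-0.7, -4.4, 8.2]
finger_gap: 0.0129
finger_force: 51.1
```

>>> drive_tool --motion '[{"dx": 0,"dy": 0,"dz": 0,"roll": 0.08,"grip": 255},{"dx": 0,"dy": 0,"dz": 0,"roll": 0.16,"grip": 255},{"dx": 0,"dy": 0,"dz": 0,"roll": 0.24,"grip": 255},{"dx": 0,"dy": 0,"dz": 0,"roll": 0.32,"grip": 255},{"dx": 0,"dy": 0,"dz": 0,"roll": 0.39,"grip": 255}]'

```text
clock: 48.75
tcp_pos: [0.4741, 0.3615, 0.1113]
tcp_rot: [[-0.812, 0.584, 0.002], [0.584, 0.812, -0.002], [-0.003, -0.0, -1.0]]
ft_force: [-3.1, -6.2, 11.7]
finger_gap: 0.0134
finger_force: 51.5
```

>>> drive_tool --motion '[{"dx": 0,"dy": 0,"dz": 0,"roll": 0,"grip": 255},{"dx": 0,"dy": 0,"dz": 0,"roll": 0,"grip": 255},{"dx": 0,"dy": 0,"dz": 0,"roll": 0,"grip": 255}]'

```text
clock: 49.0
tcp_pos: [0.4741, 0.3615, 0.1113]
tcp_rot: [[-0.814, 0.581, 0.002], [0.581, 0.814, -0.002], [-0.003, -0.0, -1.0]]
ft_force: [-1.7, -6.2, 11.9]
finger_gap: 0.0131
finger_force: 51.4
```

>>> drive_tool --motion '[{"dx": 0,"dy": 0,"dz": 0,"roll": 0,"grip": 200},{"dx": 0,"dy": 0,"dz": 0,"roll": 0,"grip": 150},{"dx": 0,"dy": 0,"dz": 0,"roll": 0,"grip": 140},{"dx": 0,"dy": 0,"dz": 0,"roll": 0,"grip": 140},{"dx": 0,"dy": 0,"dz": 0,"roll": 0,"grip": 140}]'

```text
clock: 49.42
tcp_pos: [0.4729, 0.3626, 0.1081]
tcp_rot: [[-0.814, 0.582, -0.0], [0.582, 0.814, -0.0], [0.0, -0.0, -1.0]]
ft_force: [-0.1, -0.0, -0.5]
finger_gap: 0.0383
finger_force: 0.0
```

>>> drive_tool --motion '[{"dx": 0,"dy": 0,"dz": -0.03,"roll": 0,"grip": 140},{"dx": 0,"dy": 0,"dz": -0.07,"roll": 0,"grip": 140},{"dx": 0,"dy": 0,"dz": -0.11,"roll": 0,"grip": 140},{"dx": 0,"dy": 0,"dz": -0.15,"roll": 0,"grip": 140},{"dx": 0,"dy": 0,"dz": -0.19,"roll": 0,"grip": 140}]'

```text
clock: 49.83
tcp_pos: [0.4726, 0.3624, 0.2998]
tcp_rot: [[-0.814, 0.582, -0.0], [0.582, 0.814, -0.0], [0.0, -0.001, -1.0]]
ft_force: [0.8, 1.5, 0.6]
finger_gap: 0.0387
finger_force: 0.0
```

>>> drive_tool --motion '[{"dx": 0,"dy": -0.03,"dz": -0.02,"roll": 0,"grip": 140},{"dx": 0,"dy": -0.07,"dz": -0.04,"roll": 0,"grip": 140},{"dx": 0,"dy": -0.1,"dz": -0.06,"roll": 0,"grip": 140},{"dx": 0,"dy": -0.1,"dz": -0.1,"roll": 0,"grip": 140},{"dx": 0,"dy": -0.1,"dz": -0.1,"roll": 0,"grip": 140}]'

```text
clock: 50.25
tcp_pos: [0.4152, 0.2809, 0.4051]
tcp_rot: [[-0.813, 0.582, 0.008], [0.582, 0.813, 0.005], [-0.004, 0.009, -1.0]]
ft_force: [1.3, 0.6, 2.4]
finger_gap: 0.0382
finger_force: 0.0
```

```bash
python3 -c "
from h import *
p,d=snapshot('scene');p2,d2=snapshot('top');np.savez('pics/c5.npz',p=p,p2=p2)
for y,xa in((.237,.4668),(.1,.463)):
  bayport(p2,y,xa);bayport(p,y,xa,'scene')
u,v=map(int,proj('scene',(.465,.22,.105))[0]);a=crop(p,u-65,u+55,v-60,v+50,5)
cv2.imwrite('pics/c5.png',a);delta((.4,.3,.3))"
```

```text
top brass px [174.69 238.94] 7 y 0.236 tilt toward +x deg -4.5
scene brass px [249.45 255.8 ] 10 y 0.235 tilt toward +x deg 4.5
top brass px [217.37 236.3 ] 7 y 0.104 tilt toward +x deg 6.3
scene brass px [275. 223.] 1 y 0.099 tilt toward +x deg 6.6
t=50.4 tcp [0.4154 0.2814 0.4008] yawY 54.4 q6 -0.40 -> d [0.0235 0.0057 0.1008] roll deg None rad None gap 0.038 F 0.0 [-0.5 -0.4  0.2]
```

View pics/c5.png

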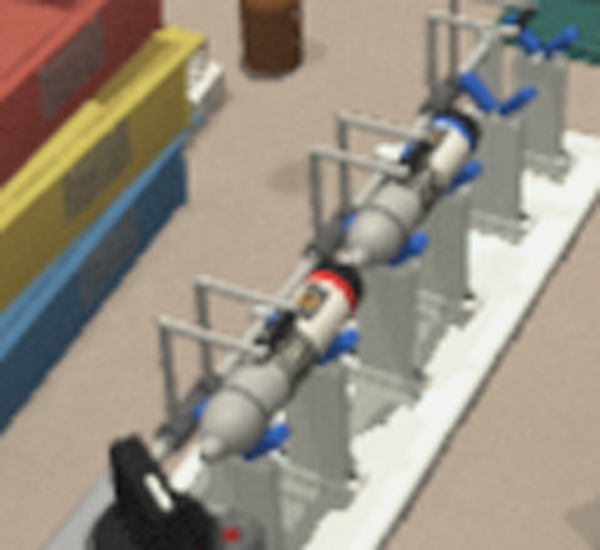

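The loops lie over both pieces, at (280,330) and (410,160), with the ports still up and the knob pointer back at shut. The arm is clear, so I'm handing in.

>>> drive_tool --motion '[{"dx": 0,"dy": 0,"dz": 0,"roll": 0,"grip": 140},{"dx": 0,"dy": 0,"dz": 0,"roll": 0,"grip": 140},{"dx": 0,"dy": 0,"dz": 0,"roll": 0,"grip": 140}]'

```text
clock: 50.6
tcp_pos: [0.4146, 0.2813, 0.3967]
tcp_rot: [[-0.814, 0.581, -0.002], [0.581, 0.814, -0.001], [0.001, -0.003, -1.0]]
ft_force: [-0.6, 0.1, -0.7]
finger_gap: 0.0384
finger_force: 0.0
```

```bash
python3 -c "
from plant import *
print(job_done())"
```

```text
the job is handed in; nothing more can be done
None
```

The job is handed in, no verdict was returned: the two handpieces present lie in the left bay (red) and middle bay (blue), with ports measured within about 7° of straight up, the knob turned back to shut and the bail over both.

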